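# Warm the plates for supper

## Robot

A 7-joint arm with a two-finger parallel gripper is mounted at the origin on the work surface. World frame = base frame: x ahead of the robot, y to its left, z up, the work surface at z = 0. Lengths are in m, angles in rad, forces in N, time in s.
With the tool pointing down it reaches from about 0.425 to 0.925 m from the base axis. Payload 6.8 kg.
Tool frame: the origin (TCP) lies on the front face of the gripper's body, between the roots of the fingers; the fingertips stand 73 mm ahead of it and the grasp point (between the pads) lies 54 mm ahead of it (tcp_to_tips is the distance from the TCP to the fingertips, in m); z points along the fingers, x is the direction in which the jaws open and shut, and the axes are right-handed (so a half turn about z gives the same grasp; the last joint's range is limited). The gripper opens to 85 mm and grips with 20 to 120 N. Pads are 22 mm wide; open, the fingers measure 114 mm over their backs; the gripper's body (76 mm by 85 mm) begins 54 mm behind the grasp point. The pads swing forward as they close: fully open they stand 13 mm farther back than shut.
Start: joints at [-1.251, 0.477, 0.022, 1.555, -0.011, 1.109, -0.083], TCP at [0.28, 0.614, 0.304] pointing down, gripper open.
Joint ranges: [-2.96, 2.96], [-0.34, 2.1], [-1.41, 1.46], [0.24, 2.44], [-1.37, 4.51], [0.17, 1.92], [-2.96, 2.96]. Speed limits (rad/s): [2.39, 2.39, 3.14, 3.14, 3.14, 3.14, 3.14].

## Interface

Orientations are given as a unit quaternion [w, x, y, z].
In Python, from station import get_obs, read_camera, hand_in, look_for, silhouettes, tcp_to_tips gives the robot as it stands. The module is installed in compiled form; this text tells all that it offers.
- The arm moves only by the tool apply_moves, never from a script. Its argument "moves" is a list of rows, each a list of 3 entries, a list of its own where there are three numbers: the shift along the tool's x, y, z in units of 25 mm (1.0 is 25 mm), then the turn, a rotation vector about the tool's x, y, z in units of 10 degrees (1.0 is 10 degrees), then the gripper's target within -1 to 1 (fully open at 1, half-way at 0, shut at -1). In form: [[[dx, dy, dz], [rx, ry, rz], jaw], ...]. A call has 1 to 20 rows; each row is the pose to reach, as a shift and turn from the pose commanded when the call began, along the tool's axes at that moment; what a row does not reach only later rows make up. A row lasts 1/8 s, in which the tool goes at most 62.5 mm and 10.7 degrees, less where a joint would pass 70% of its speed; a pose out of reach is approached as far as the arm can. A call with a gripper value outside its range is refused whole. The fingers move at their own pace and stop on an object; "force" is the grip in N (left out, the last holds). Time passes only in rows, so rows that repeat a pose let the fingers close. It gives the time, the measured TCP pose, the force and the opening at its end, in the units of the state.
- get_obs(): the state, without advancing time (a new reading comes with each control period).
- read_camera(name): name is "scene" or "top" or "wrist"; returns a dict with "color" (384x512x3 uint8, red, green, blue), "mtx" (3x3 intrinsics, pixels), "eye" and "rotation" of the camera in the world; the wrist camera has in their place "hand_eye" (4x4, takes a point from camera to tool coordinates, whose origin is the TCP and whose axes are the tool frame's). Camera axes: x right, y up, looking along -z (the intrinsics and any distortion apply to the point x, -y, -z); pixel columns grow to the right and rows downward; lengths in m; the calibration is good to about 2 mm. A picture is of the moment at which its call begins: read the wrist's pose just before it. There is no depth.
- hand_in(): hands the job in, once; it reports no verdict.
Trained networks look in the newest picture that a camera, given by its name, has taken for a name from the list of things; names that differ only in an ending like _2 or _b are one class to them, and where a whole thing is asked for, a point or a joint stands for the part that bears it (a point fixed in the world has none). Each returns a list of dicts, best first, with "conf" (0 to 1); they miss things now and then, are a little off and sometimes report something else, mostly with a low value. They report only what shows in the picture. A call takes as long as a camera call. They do not tell look-alikes from the thing itself.
- look_for(camera, query): "pixel" ([row, column] in pixels, amid what is visible of it).
- silhouettes(camera, query): "mask" (384x512 bool, what is visible of it) and "pixel" ([row, column] in pixels, amid what is visible of it).
The state is a dict: "t": time; "q": joint angles; "joint_vel": joint speeds; "joint_torque": joint torques, N m; "eef_pos": TCP position; "tool_rot": TCP orientation; "contact_force": force on the tool from outside, world axes, zero at the start; "torque": the same for the moment, N m; "gripper_width": opening from 0.0 (shut) to 1.0 (fully open).
Only numpy, scipy, OpenCV 4.12 (cv2) and the standard library are available. Lean on these libraries where they do the work, as an engineer would, in place of code of your own. Each camera call takes 0.05 s, during which the arm holds its last target.

## Task

Warm the plates for supper: first slide the heat slider on top of the plate warmer to the red mark, then pull the warmer's drawer out to its stop. Stack all the notched plates lying on the counter into one flat, square pile centred on the green mat in the drawer, their notches facing the drawer's two side walls, and finally push the drawer fully shut with the slider still at the mark. Leave the mug, jar and bowl where they stand.

Things in the scene. Friction and masses are not known exactly. Their poses are not given: they have to be found in the camera images.
- warmer: white countertop plate warmer, fixed: 300 deep (own x, shut drawer front included, handle not) x 340 wide (own y) x 130 high. Origin: centre of its underside. Its front faces its own -x, and its single drawer slides out that way; a heat slider runs on its top
- heat_slider (a joint): slide position of the heat slider grip, 0 to 0.100 m; it grows as the grip moves along the warmer's own +y. It takes about 2 N to move and stays where it is left
- heat_slider_top (a point): centre of the top of the slider's black grip, a block 28 (warmer's x) x 20 (warmer's y, the sliding direction) x 40 high with a white centre line. Under it, on the warmer's top, a grey track 40 wide, 150 long, 14 high, its near edge 45 behind the edge of the warmer's top
- heat_mark: small flat red mark, 24 x 5 x 3, fixed on the warmer's top beside the track on the side away from the drawer front. Origin: its centre at the warmer's top; axes parallel to the warmer's. The slider is at the mark when its white line is in line with it, i.e. the slider top and this origin have the same warmer y
- drawer (a joint): how far the drawer is out, 0 (shut) to 0.200 m (at its stop). Moves along the warmer's own -x; takes about 2 to 3 N, and stays where it is left
- drawer_handle (a point): middle of the drawer's steel bar handle, about 10 thick, 120 long along the warmer's y, 35 in front of the drawer front, 98 above the counter. The drawer front is 15 thick, 334 wide, its top edge 117 above the counter. Pinch the bar from above, closing along the warmer's x; it serves to pull and to push
- mat_center (a point): centre of the dark green flush mat (110 along warmer x, 102 along its y) on the drawer floor, 22 above the counter; axes as the warmer's. With the drawer at its stop this centre is 100 from the drawer front, 94 from the warmer's body and 148 from each side wall (6 thick, rising 39 above the floor). A pile of five passes under the warmer's top with 36 to spare
- plate1: flat stoneware plate, 100 (own x) x 92 (own y) x 12 thick, with a notch 46 long and 16 deep in the middle of each long side, so that the waist to grip is 60 across (along own y); white, blue pattern, alike on both faces (either may lie up), 0.12 to 0.25 kg. Origin: centre of the face that starts as its underside. Three to five plates are present, all alike
- plate2: flat stoneware plate, 100 (own x) x 92 (own y) x 12 thick, with a notch 46 long and 16 deep in the middle of each long side, so that the waist to grip is 60 across (along own y); white, blue pattern, alike on both faces (either may lie up), 0.12 to 0.25 kg. Origin: centre of the face that starts as its underside. Three to five plates are present, all alike
- plate3: flat stoneware plate, 100 (own x) x 92 (own y) x 12 thick, with a notch 46 long and 16 deep in the middle of each long side, so that the waist to grip is 60 across (along own y); white, blue pattern, alike on both faces (either may lie up), 0.12 to 0.25 kg. Origin: centre of the face that starts as its underside. Three to five plates are present, all alike
- plate4: flat stoneware plate, 100 (own x) x 92 (own y) x 12 thick, with a notch 46 long and 16 deep in the middle of each long side, so that the waist to grip is 60 across (along own y); white, blue pattern, alike on both faces (either may lie up), 0.12 to 0.25 kg. Origin: centre of the face that starts as its underside. Three to five plates are present, all alike
- plate5: flat stoneware plate, 100 (own x) x 92 (own y) x 12 thick, with a notch 46 long and 16 deep in the middle of each long side, so that the waist to grip is 60 across (along own y); white, blue pattern, alike on both faces (either may lie up), 0.12 to 0.25 kg. Origin: centre of the face that starts as its underside. Three to five plates are present, all alike
- mug: white mug, 80 across, 90 high, handle on its +y side; bystander, origin: centre of its underside
- jar: amber jar, 70 across, 120 high; bystander, origin: centre of its underside
- bowl: yellow bowl, 130 across, 55 high; bystander, origin: centre of its underside
Things that resemble listed ones, but are neither listed nor needed, are in the scene too. What is shaped like the plate5 but turquoise is not meant. What is shaped like the plate3 but brown is not meant.

How it is judged:
On the way, in this order (a step that is already met when the one before it is completed fails the run):
1. the heat slider is set to the red mark (y of heat_slider_top in the frame of heat_mark between -0.006 and 0.006 m), for 0.2 s.
2. the drawer is pulled out to its stop (value of joint drawer above 0.194 m), for 0.2 s.
3. all plates lie in one square pile on the mat (horizontal distance between each of plate1, plate2, plate3, plate4, plate5 and mat_center below 0.012 m and angle between the x axis of each of plate1, plate2, plate3, plate4, plate5 and the x axis of warmer, either way round below 0.14 rad and angle between the z axis of each of plate1, plate2, plate3, plate4, plate5 and the z axis of warmer, either way round below 0.08 rad and z of plate1 in the frame of mat_center between -0.004 and 0.072 m and linear speed of each of plate1, plate2, plate3, plate4, plate5 below 0.03 m/s and z of plate2 in the frame of mat_center between -0.004 and 0.072 m and z of plate3 in the frame of mat_center between -0.004 and 0.072 m and z of plate4 in the frame of mat_center between -0.004 and 0.072 m and z of plate5 in the frame of mat_center between -0.004 and 0.072 m and horizontal distance between each of plate2, plate3, plate4, plate5 and plate1 below 0.008 m and angle between the x axis of each of plate2, plate3, plate4, plate5 and the x axis of plate1, either way round below 0.12 rad and horizontal distance between each of plate3, plate4, plate5 and plate2 below 0.008 m and angle between the x axis of each of plate3, plate4, plate5 and the x axis of plate2, either way round below 0.12 rad and horizontal distance between each of plate4, plate5 and plate3 below 0.008 m and angle between the x axis of each of plate4, plate5 and the x axis of plate3, either way round below 0.12 rad and horizontal distance between plate5 and plate4 below 0.008 m and angle between the x axis of plate5 and the x axis of plate4, either way round below 0.12 rad), for 0.2 s.
4. the drawer is pushed shut (value of joint drawer below 0.008 m), for 0.2 s.
At the end, for the whole second after the job is handed in: all plates flat and still in one pile in the drawer, each within 12 mm of the mat centre and 8 degrees of square, notches to the sides, any two within 8 mm and 7 degrees of each other; drawer shut to 8 mm; slider within 6 mm of the red mark (all of step 1 and all of step 3 and value of joint drawer below 0.008 m and velocity of joint drawer between -0.01 and 0.01 m/s); the robot touches nothing.
It fails at once if the mug is shifted by more than 4 cm (distance of mug from where it was at the start of the episode above 0.04 m).
It fails at once if the jar is shifted by more than 4 cm (distance of jar from where it was at the start of the episode above 0.04 m).
It fails at once if the bowl is shifted by more than 4 cm (distance of bowl from where it was at the start of the episode above 0.04 m).
Of plate1, plate2, plate3, plate4, plate5 only 3 to 5 are there at a start; the rules pass over those that are not, and their reading is None.
At some moment in a run one of plate1, plate2, plate3, plate4, plate5 may be knocked a few centimetres aside while the robot is not near it.
It also fails if it takes over 210 s, if anything falls off the work surface, if the arm or the gripper's body presses on something with over 40 N, if the wrist force passes 120 N, or if a joint passes its speed limit or range.

## Working session

There is one attempt and no reset: what is moved stays moved. The work goes in short steps, Python scripts to look and compute and a tool call to move; the robot and the scene stay as the last step left them, time stands still between calls to the robot, and variables do not carry over. Pictures are saved under pics/ and viewed, and the job is handed in when it is done.

Besides the shell and the picture viewer there is one more tool, called after ">>>" in YAML: its name, and indented under it one key for each argument. apply_moves: Moves the arm, as the interface text tells. Its arguments: {"type":"object","properties":{"moves":{"type":"array"},"force":{"type":"number"}},"required":["moves"]}

```bash
mkdir -p pics
python3 - <<'E'
from station import *
import cv2
o=get_obs(); print(o)
for n in ("scene","top","wrist"):
    c=read_camera(n); cv2.imwrite(f"pics/{n}0.png",c["color"][:,:,::-1])
    print(n,{k:v for k,v in c.items() if k!="color"})
print(tcp_to_tips)
E
```

```text
{'t': 0.0, 'q': array([-1.25109228,  0.47779093,  0.02231814,  1.55645353, -0.01150451,
        1.10929688, -0.08307025]), 'joint_vel': array([ 0.00048954, -0.00105905, -0.00085769, -0.00087978,  0.00075487,
       -0.00057142,  0.00131258]), 'joint_torque': array([-7.40131109e-04, -5.96460736e+01,  1.60785835e+00, -2.81197089e+01,
        1.25775495e-02,  9.49254289e-03,  1.28239324e-05]), 'eef_pos': array([0.27984057, 0.61375208, 0.30293045]), 'tool_rot': array([ 5.42373004e-04,  8.41073793e-01,  5.40919630e-01, -7.31287883e-04]), 'contact_force': array([-0.01502381, -0.45689957, -0.3641365 ]), 'torque': array([-0.06101636,  0.02658916,  0.06773207]), 'gripper_width': 0.9980388512093277}
scene {'mtx': array([[452.10196254,   0.        , 250.96424922],
       [  0.        , 452.10196254, 196.5035631 ],
       [  0.        ,   0.        ,   1.        ]]), 'eye': array([1.12805363, 0.91462359, 0.96589551]), 'rotation': array([0.26238347, 0.12774912, 0.41150672, 0.86342185])}
top {'mtx': array([[401.64117475,   0.        , 258.8729401 ],
       [  0.        , 401.64117475, 189.43836428],
       [  0.        ,   0.        ,   1.        ]]), 'eye': array([0.35824615, 0.05029583, 1.44906032]), 'rotation': array([ 0.71378478,  0.0383225 , -0.05047256, -0.69749208])}
wrist {'mtx': array([[309.26630513,   0.        , 257.9477251 ],
       [  0.        , 309.26630513, 191.9506123 ],
       [  0.        ,   0.        ,   1.        ]]), 'hand_eye': array([[ 9.99997414e-01,  1.49517848e-03,  1.71345849e-03,
         4.63894268e-04],
       [ 1.93128571e-03, -9.56188185e-01, -2.92746350e-01,
        -7.41279179e-02],
       [ 1.20068072e-03,  2.92748902e-01, -9.56188600e-01,
        -7.03238819e-02],
       [ 0.00000000e+00,  0.00000000e+00,  0.00000000e+00,
         1.00000000e+00]])}
0.0726
```

View pics/scene0.png

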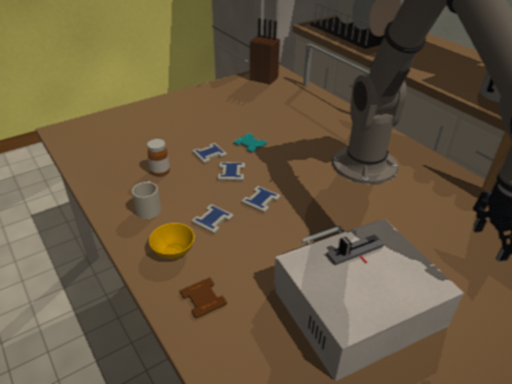

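View pics/top0.png

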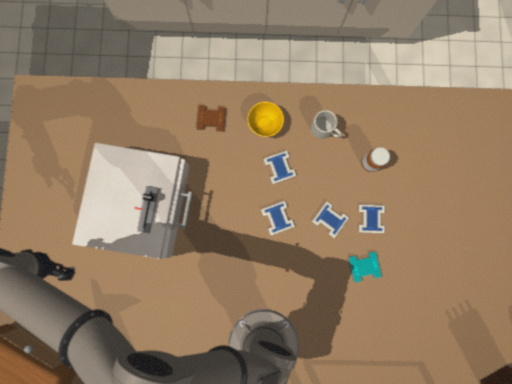

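View pics/wrist0.png

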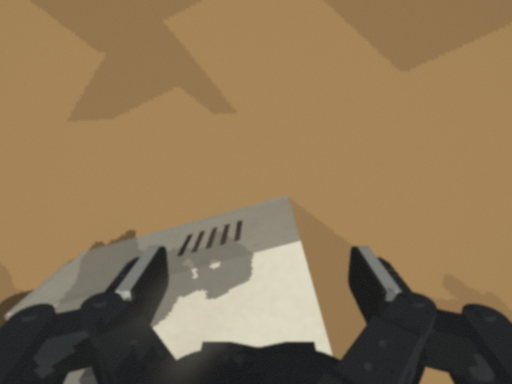

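Four white/blue plates show in the top view, at about (col,row) (280,167), (278,217), (331,219) and (371,219). The turquoise one (366,266) and brown one (211,118) are look-alikes and stay put. Next I measure.

```bash
cat > h.py <<'E'
from station import *
import numpy as np, cv2
from scipy.spatial.transform import Rotation as R
def quat(q): return R.from_quat([q[1],q[2],q[3],q[0]])
def campose(name,c,o=None):
    if name=="wrist":
        o=o or get_obs(); Rt=quat(o["tool_rot"]).as_matrix(); H=c["hand_eye"]
        return Rt@H[:3,:3], o["eef_pos"]+Rt@H[:3,3]
    r=c["rotation"]
    return (quat(r).as_matrix() if np.ndim(r)==1 else r), c["eye"]
def ray(p,c,Rc,e,z):  # p Nx2 (col,row)
    p=np.atleast_2d(p).astype(float); K=c["mtx"]
    d=np.stack([(p[:,0]-K[0,2])/K[0,0],-(p[:,1]-K[1,2])/K[1,1],-np.ones(len(p))],1)@Rc.T
    return e+d*((z-e[2])/d[:,2])[:,None]
def proj(P,c,Rc,e):
    v=(np.atleast_2d(P)-e)@Rc; K=c["mtx"]
    return np.stack([K[0,0]*v[:,0]/-v[:,2]+K[0,2],K[1,1]*-v[:,1]/-v[:,2]+K[1,2]],1)
def cam(name):
    o=get_obs(); c=read_camera(name); Rc,e=campose(name,c,o); return c,Rc,e
E
python3 - <<'E'
from h import *
for n in ("top","scene"):
    c,Rc,e=cam(n)
    im=cv2.cvtColor(c["color"],cv2.COLOR_RGB2BGR)
    for q,z in (("plate1",.012),("warmer",.13),("heat_slider_top",.17),("heat_mark",.13),("drawer_handle",.098),("mug",0.05),("jar",.1),("bowl",.05)):
        for s in silhouettes(n,q):
            if s["conf"]<.3: continue
            ct=max(cv2.findContours(s["mask"].astype(np.uint8),0,2)[0],key=cv2.contourArea)
            r=cv2.minAreaRect(ct); 
            print(n,q,round(s["conf"],2),np.round(s["pixel"],1),"world",np.round(ray(s["pixel"][::-1],c,Rc,e,z)[0],4),"rect",np.round(r[0],1),np.round(r[1],1),round(r[2],1))
    x=cv2.resize(im[130:270,60:220] if n=="top" else im[210:384,260:470],None,fx=4 if n=="top" else 3.4,fy=4 if n=="top" else 3.4,interpolation=cv2.INTER_CUBIC); cv2.imwrite(f"pics/w_{n}.png",x)
    if n=="top":
        x=cv2.resize(im[140:290,240:400],None,fx=4,fy=4,interpolation=cv2.INTER_CUBIC); cv2.imwrite(f"pics/p_{n}.png",x)
E
```

```text
top plate1 0.89 [166.5 279.4] world [ 0.6259 -0.0452  0.012 ] rect [279.1 166.8] [28.2 25.3] 70.6
top plate1 0.77 [263.9 364.4] world [ 0.2834 -0.352   0.012 ] rect [364.  266.5] [26.5 29.2] 78.7
top plate1 0.73 [218.8 369. ] world [ 0.4434 -0.3703  0.012 ] rect [370.5 218.5] [27. 25.] 90.0
top plate1 0.61 [220.4 281.2] world [ 0.4304 -0.0547  0.012 ] rect [276.8 217.9] [30.1 26.2] 68.2
top warmer 0.89 [199.2 130.8] world [0.4827 0.4489 0.13  ] rect [134.1 201.7] [110.4 105.8] 9.6
top heat_slider_top 0.41 [197.2 147.4] world [0.4865 0.3846 0.17  ] rect [148.  196.9] [10.7  6.5] 14.0
top heat_mark 0.61 [209.8 177.8] world [0.4515 0.2936 0.13  ] rect [178.3 209. ] [18.9 99.8] 10.2
top drawer_handle 0.64 [209.4 179.6] world [0.4552 0.2936 0.098 ] rect [178.4 209.2] [19.2 99.8] 11.6
top mug 0.84 [127.5 327.6] world [ 0.7655 -0.2138  0.05  ] rect [325.1 124.3] [27.1 30.7] 86.6
top jar 0.93 [158.7 373.6] world [ 0.645  -0.3631  0.1   ] rect [374.7 158.9] [19.2 29.1] 63.4
top jar 0.52 [209.1 176.2] world [0.4558 0.3046 0.1   ] rect [177.9 209. ] [ 19.7 100.2] 10.8
top bowl 0.58 [118.6 266.4
[... 737 characters left out ...]
51.2 156.6] 57.2
scene heat_slider_top 0.74 [250.3 344.8] world [0.5011 0.4003 0.17  ] rect [343.5 245.5] [17. 13.] 90.0
scene heat_mark 0.61 [295.5 360.4] world [0.5401 0.5021 0.13  ] rect [365.5 287.5] [150.7 157.1] 57.4
scene drawer_handle 0.75 [234.5 319. ] world [0.4619 0.2693 0.098 ] rect [331.7 232.8] [ 9.3 72.4] 70.9
scene mug 0.69 [200.2 147.3] world [ 0.7775 -0.1901  0.05  ] rect [146. 200.] [36.9 25.4] 79.4
scene mug 0.62 [245.4 346.5] world [0.3892 0.3112 0.05  ] rect [344. 246.] [16. 12.] 90.0
scene jar 0.58 [155.9 157.7] world [ 0.6692 -0.3317  0.1   ] rect [157.5 157.3] [37.3 19.2] 85.2
scene bowl 0.6 [241.5 172.9] world [0.7929 0.0234 0.05  ] rect [171.  239.5] [35. 44.] 90.0
```

View pics/w_top.png

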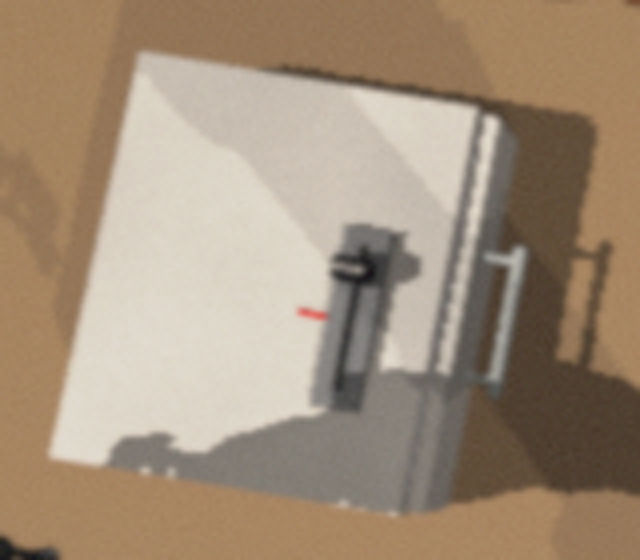

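View pics/w_scene.png

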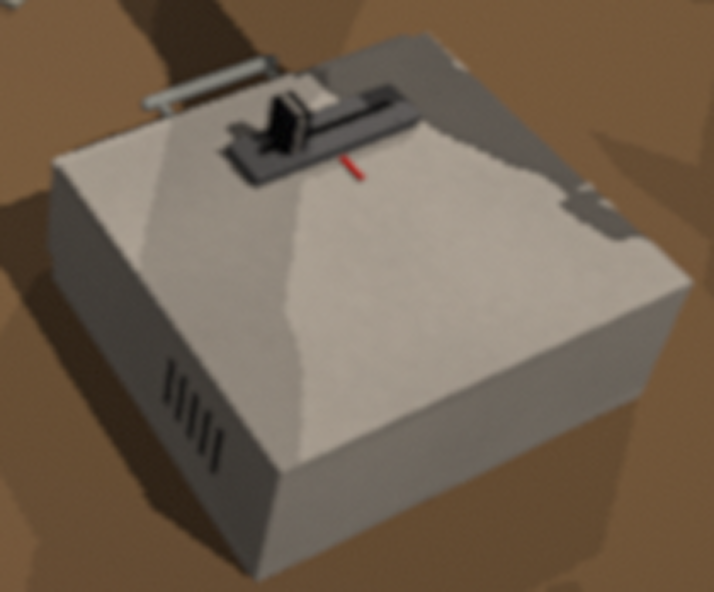

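View pics/p_top.png

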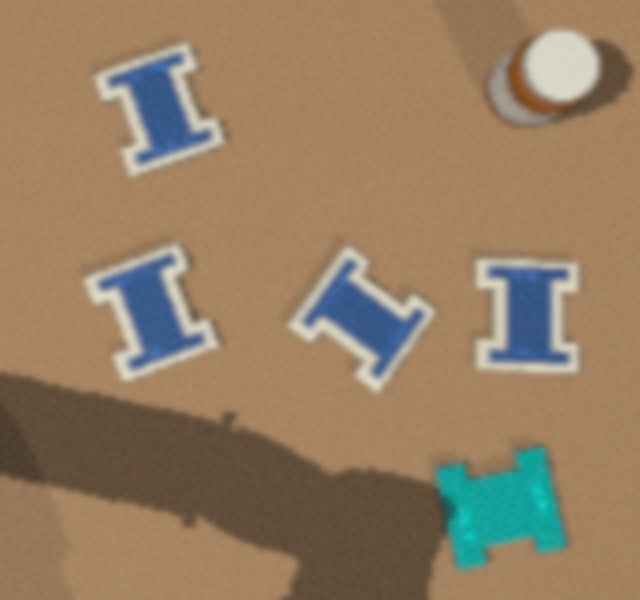

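Four white/blue plates fit. The other two I ruled out by colour: the turquoise one in crop (500,508) and the brown one in top view (211,118). Next I fit the warmer pose.

```bash
cat > fit.py <<'E'
from h import *
from scipy.optimize import least_squares
T,S=cam("top"),cam("scene")
tp=np.array([[139,52],[478,105],[50,458],[405,515]])/4+[60,130]
sp=np.array([[280,475],[53,160],[690,282],[428,35]])/3.4+[260,210]
loc=np.array([[.15,-.17,.13],[-.135,-.17,.13],[.15,.17,.13],[-.135,.17,.13]])
def W(p,l):
    c,s=np.cos(p[2]),np.sin(p[2]); l=np.atleast_2d(l)
    return np.stack([p[0]+c*l[:,0]-s*l[:,1],p[1]+s*l[:,0]+c*l[:,1],l[:,2]],1)
def f(p): return np.r_[(proj(W(p,loc),*T)-tp).ravel(),(proj(W(p,loc),*S)-sp).ravel()]
r=least_squares(f,[.48,.45,1.6],loss="soft_l1")
print(r.x,np.degrees(r.x[2]),np.round(f(r.x).reshape(-1,2),1).tolist())
p=r.x
def inv(P): 
    c,s=np.cos(p[2]),np.sin(p[2]); d=P[:,:2]-p[:2]; return np.c_[d[:,0]*c+d[:,1]*s,-d[:,0]*s+d[:,1]*c]
# mark
print("mark loc top",inv(ray([[60+313/4,130+314/4]],*T,.133)),"scene",inv(ray([[260+352/3.4,210+168/3.4]],*S,.133)))
for z in (.17,.184): print("grip top",z,inv(ray([[60+350/4,130+269/4]],*T,z)),"scene",inv(ray([[260+291/3.4,210+98/3.4]],*S,z)))
print("handle",inv(ray([[60+508/4,130+322/4]],*T,.098)),inv(ray([[260+208/3.4,210+83/3.4]],*S,.098)))
E
python3 fit.py
```

```text
[0.48050862 0.45587788 1.42944007] 81.90088296012303 [[-0.1, -0.6], [-0.6, 0.1], [-0.4, -0.6], [-2.1, -0.4], [-0.2, -1.5], [1.3, 0.5], [0.1, -0.8], [-1.2, -1.5]]
mark loc top [[-0.03757155  0.02295721]] scene [[-0.03330767  0.02121726]]
grip top 0.17 [[-0.07004151 -0.01591206]] scene [[-0.0844174  -0.00318592]]
grip top 0.184 [[-0.07385844 -0.01503845]] scene [[-0.07333876 -0.01326987]]
handle [[-0.18937312  0.00176853]] [[-0.18505759 -0.00225041]]
```

```bash
cat > tgt.py <<'E'
from h import *
WP=np.array([.4805,.4559,1.4294])
def W(l,p=WP):
    c,s=np.cos(p[2]),np.sin(p[2]); return np.array([p[0]+c*l[0]-s*l[1],p[1]+s*l[0]+c*l[1],l[2]])
def Rdown(psi): 
    c,s=np.cos(psi),np.sin(psi); return np.array([[c,s,0],[s,-c,0],[0,0,-1.]])
def rows(targets):
    """targets list of (pos, psi). prints shift/turn from the current pose"""
    o=get_obs(); Rt=quat(o["tool_rot"]).as_matrix()
    print("t",round(o["t"],2),"pos",np.round(o["eef_pos"],4),"psi",round(np.degrees(np.arctan2(Rt[1,0],Rt[0,0])),2),"w",round(o["gripper_width"],3),"F",np.round(o["contact_force"],1),"q7",round(o["q"][6],2))
    for P,psi in targets:
        d=Rt.T@(np.array(P)-o["eef_pos"])/.025
        rv=np.degrees(R.from_matrix(Rt.T@Rdown(psi)).as_rotvec())/10
        print(np.round(d,2).tolist(),np.round(rv,2).tolist())
E
python3 - <<'E'
from tgt import *
psi=WP[2]-np.pi/2
P=W([-.07,-.0142,.30]); print(P)
rows([(P,psi)])
E
```

```text
[0.48469349 0.38459744 0.3       ]
t 1.15 pos [0.28   0.6142 0.3039] psi 65.49 w 0.999 F [-0.5  0.  -0.7] q7 -0.08
[-4.96, 11.26, 0.16] [-0.0, -0.0, 7.36]
```

>>> apply_moves:
  moves:
    - [[-1, 2.2, 0], [0, 0, 1], 1]
    - [[-2, 4.4, 0.1], [0, 0, 2], 1]
    - [[-3, 6.6, 0.1], [0, 0, 3], 1]
    - [[-4, 8.8, 0.1], [0, 0, 4], 1]
    - [[-4.96, 11.2, 0.16], [0, 0, 5.2], 1]
    - [[-4.96, 11.26, 0.16], [0, 0, 6.2], 1]
    - [[-4.96, 11.26, 0.16], [0, 0, 7.3], 0.2]
    - [[-4.96, 11.26, 0.16], [0, 0, 7.36], 0.2]
    - [[-4.96, 11.26, 0.16], [0, 0, 7.36], 0.2]
    - [[-4.96, 11.26, 0.16], [0, 0, 7.36], 0.2]
    - [[-4.96, 11.26, 0.16], [0, 0, 7.36], 0.2]

```text
t: 2.52
eef_pos: [0.4846, 0.3846, 0.2999]
tool_rot: [-0.0, 0.998, -0.07, -0.0]
contact_force: [0.3, -0.4, 0.2]
gripper_width: 0.6
```

Run:
```python
from tgt import *
psi=WP[2]-np.pi/2
rows([(W([-.07,-.0142,.228]),psi)])
c,Rc,e=cam("wrist"); im=c["color"][:,:,::-1].copy()
cv2.imwrite("pics/w1.png",im)
for n,l in (("grip",[-.07,-.0142,.184]),("mark",[-.036,.022,.13])): print(n,proj(W(l),c,Rc,e))
```

```text
t 2.52 pos [0.4846 0.3846 0.2999] psi -8.04 w 0.6 F [ 0.3 -0.4  0.2] q7 -0.77
[0.0, 0.0, 2.88] [-0.0, 0.0, 0.01]
grip [[257.33649055 218.13314675]]
mark [[211.1179878  151.76414372]]
```

View pics/w1.png

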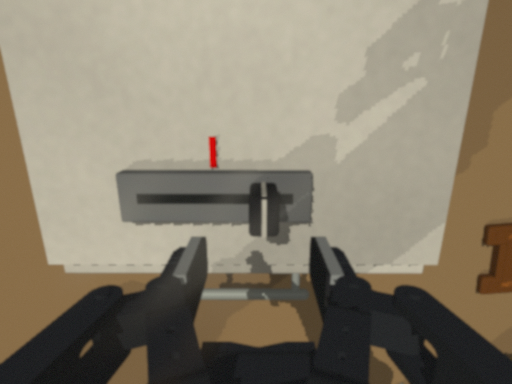

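Wrist view: the white line is at col 264, rows 184-233, and the red mark is at (213,152), to the left (warmer +y).

Run:
```python
from tgt import *
c,Rc,e=cam("wrist")
def inv(P):
    p=WP;cc,s=np.cos(p[2]),np.sin(p[2]); d=P[:,:2]-p[:2]; return np.c_[d[:,0]*cc+d[:,1]*s,-d[:,0]*s+d[:,1]*cc]
for z in (.17,.175,.18,.184): print(z,inv(ray([[264,208]],c,Rc,e,z)))
print(inv(ray([[213,152]],c,Rc,e,.133)))
print("track edges",inv(ray([[118,172],[312,172],[122,222],[312,222]],c,Rc,e,.144)))
print("warmer front edge",inv(ray([[50,264],[437,264]],c,Rc,e,.13)))
```

```text
0.17 [[-0.06815232 -0.01883441]]
0.175 [[-0.06632683 -0.01873479]]
0.18 [[-0.06450134 -0.01863518]]
0.184 [[-0.06304095 -0.01855548]]
[[-0.03565704  0.02000701]]
track edges [[-0.04879609  0.09037183]
 [-0.04896226 -0.05524423]
 [-0.08926807  0.09264709]
 [-0.08942767 -0.05727147]]
warmer front edge [[-0.13468862  0.16753502]
 [-0.13502539 -0.1712721 ]]
```

Run:
```python
from tgt import *
psi=WP[2]-np.pi/2
rows([(W([-.069,-.018,.224]),psi),(W([-.069,.021,.224]),psi)])
```

```text
t 2.62 pos [0.4847 0.3846 0.2999] psi -8.08 w 0.601 F [ 0.1 -0.4 -0.8] q7 -0.77
[0.15, -0.04, 3.04] [-0.0, 0.0, 0.0]
[-1.41, -0.04, 3.04] [-0.0, 0.0, 0.0]
```

>>> apply_moves:
  moves:
    - [[0.15, -0.04, 1.5], [0, 0, 0], 0.2]
    - [[0.15, -0.04, 2.5], [0, 0, 0], 0.2]
    - [[0.15, -0.04, 3.04], [0, 0, 0], 0.2]
    - [[0.15, -0.04, 3.04], [0, 0, 0], -0.3]
    - [[0.15, -0.04, 3.04], [0, 0, 0], -0.7]
    - [[0.15, -0.04, 3.04], [0, 0, 0], -0.7]
    - [[0.15, -0.04, 3.04], [0, 0, 0], -0.7]
    - [[0.15, -0.04, 3.04], [0, 0, 0], -0.7]
  force: 25

```text
t: 3.62
eef_pos: [0.489, 0.3853, 0.2248]
tool_rot: [-0.001, 0.997, -0.071, 0.001]
contact_force: [-0.9, -0.7, 4.2]
gripper_width: 0.227
```

Run:
```python
from tgt import *
psi=WP[2]-np.pi/2
rows([(W([-.069,.021,.224]),psi)])
c,Rc,e=cam("wrist"); im=c["color"][:,:,::-1].copy()
cv2.imwrite("pics/w2.png",im)
```

```text
t 3.62 pos [0.489  0.3853 0.2248] psi -8.12 w 0.227 F [-0.9 -0.7  4.2] q7 -0.73
[-1.58, 0.01, 0.03] [-0.01, -0.01, -0.0]
```

View pics/w2.png

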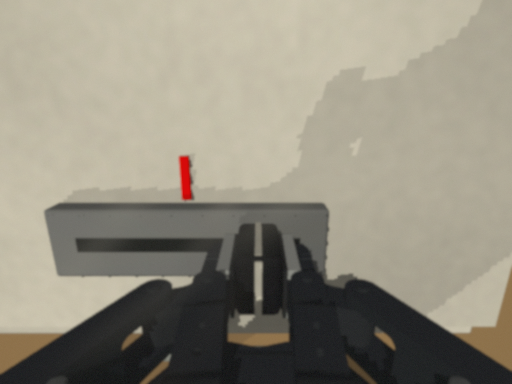

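The grip is pinched, with its line at col 258 and the mark at (186,177). Now to slide it.

```bash
cat >> tgt.py <<'E'
def inv(P):
    p=WP;cc,s=np.cos(p[2]),np.sin(p[2]); d=np.atleast_2d(P)[:,:2]-p[:2]; return np.c_[d[:,0]*cc+d[:,1]*s,-d[:,0]*s+d[:,1]*cc]
E
python3 - <<'E'
from tgt import *
c,Rc,e=cam("wrist")
print(inv(ray([[186,177]],c,Rc,e,.132)),inv(ray([[259,245]],c,Rc,e,.17)),inv(get_obs()["eef_pos"]))
E
```

```text
[[-0.03516232  0.02011309]] [[-0.05692995 -0.01942089]] [[-0.06869803 -0.0183772 ]]
```

>>> apply_moves:
  moves:
    - [[-0.5, 0, 0], [0, 0, 0], -0.7]
    - [[-1.0, 0, 0], [0, 0, 0], -0.7]
    - [[-1.4, 0, 0], [0, 0, 0], -0.7]
    - [[-1.57, 0, 0], [0, 0, 0], -0.7]
    - [[-1.57, 0, 0], [0, 0, 0], -0.7]
    - [[-1.57, 0, 0], [0, 0, 0], -0.7]

```text
t: 4.47
eef_pos: [0.449, 0.3911, 0.2248]
tool_rot: [-0.001, 0.998, -0.07, -0.0]
contact_force: [-1.4, -1.1, 8.8]
gripper_width: 0.23
```

Run:
```python
from tgt import *
c,Rc,e=cam("wrist"); im=c["color"][:,:,::-1].copy()
cv2.imwrite("pics/w3.png",im); print(inv(get_obs()["eef_pos"]))
```

```text
[[-0.06864141  0.02202929]]
```

View pics/w3.png

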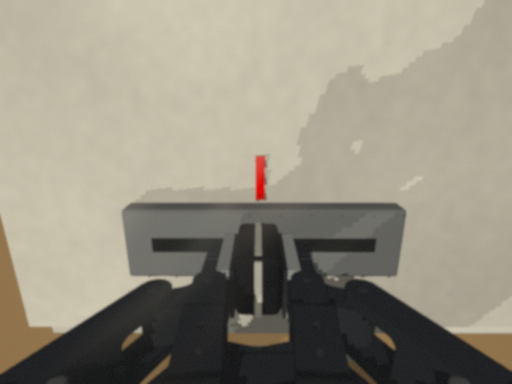

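The line is at col 258 and the mark at 260.5, about 1 mm off, so I nudge it back 1 mm, release and move to the handle.

>>> apply_moves:
  moves:
    - [[0.04, 0, 0], [0, 0, 0], -0.7]
    - [[0.04, 0, 0], [0, 0, 0], -0.7]
    - [[0.04, 0, 0], [0, 0, 0], 0]
    - [[0.04, 0, 0], [0, 0, 0], 0]
    - [[0.04, 0, -1.0], [0, 0, 0], 0]
    - [[0.04, 0, -2.5], [0, 0, 0], 0]

```text
t: 5.28
eef_pos: [0.4497, 0.3899, 0.2855]
tool_rot: [0.002, 0.998, -0.071, -0.001]
contact_force: [-0.4, 0.6, -0.1]
gripper_width: 0.502
```

Run:
```python
from tgt import *
rows([(W([-.186,0,.24]),WP[2]),(W([-.186,0,.155]),WP[2])])
c,Rc,e=cam("wrist"); im=c["color"][:,:,::-1].copy()
cv2.imwrite("pics/w4.png",im)
```

```text
t 5.28 pos [0.4497 0.3899 0.2855] psi -8.1 w 0.502 F [-0.4  0.6 -0.1] q7 -0.82
[0.85, 4.65, 1.84] [0.01, 0.02, -9.0]
[0.86, 4.64, 5.23] [0.01, 0.02, -9.0]
```

View pics/w4.png

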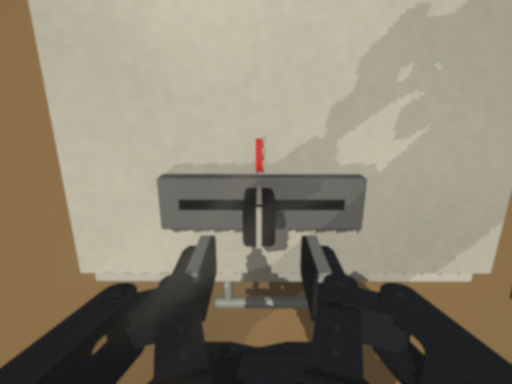

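The slider is in line with the mark (line col 259, mark col 259). Now above the handle.

>>> apply_moves:
  moves:
    - [[0.2, 1.1, 0], [0, 0, -1], -0.35]
    - [[0.4, 2.2, 0], [0, 0, -2], -0.35]
    - [[0.6, 3.4, 0], [0, 0, -3], -0.35]
    - [[0.85, 4.65, 0.5], [0, 0, -4], -0.35]
    - [[0.85, 4.65, 1], [0, 0, -5], -0.35]
    - [[0.85, 4.65, 1.5], [0, 0, -6], -0.35]
    - [[0.85, 4.65, 1.84], [0, 0, -7], -0.35]
    - [[0.85, 4.65, 1.84], [0, 0, -8], -0.35]
    - [[0.85, 4.65, 1.84], [0, 0, -9], -0.35]
    - [[0.85, 4.65, 1.84], [0, 0, -9], -0.35]
    - [[0.85, 4.65, 1.84], [0, 0, -9], -0.35]

```text
t: 6.7
eef_pos: [0.4552, 0.2722, 0.2402]
tool_rot: [-0.0, 0.756, 0.654, -0.0]
contact_force: [-0.2, -0.3, -0.3]
gripper_width: 0.326
```

Run:
```python
from tgt import *
rows([(W([-.186,0,.155]),WP[2])])
c,Rc,e=cam("wrist"); im=c["color"][:,:,::-1].copy()
print(proj([W([-.185,.06,.103]),W([-.185,-.06,.103])],c,Rc,e))
cv2.imwrite("pics/w5.png",im)
```

```text
t 6.7 pos [0.4552 0.2722 0.2402] psi 81.69 w 0.326 F [-0.2 -0.3 -0.3] q7 0.8
[-0.02, -0.03, 3.41] [-0.0, 0.0, -0.02]
[[258.22900814 118.46233177]
 [259.06056704 278.81638203]]
```

View pics/w5.png

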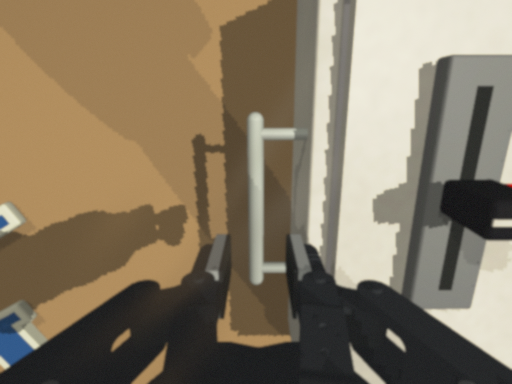

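The bar (col 256) is centred between the fingers. I descend and close, then pull.

>>> apply_moves:
  moves:
    - [[-0.02, 0, 1.5], [0, 0, 0], -0.35]
    - [[-0.02, 0, 2.6], [0, 0, 0], -0.35]
    - [[-0.02, 0, 3.4], [0, 0, 0], -0.35]
    - [[-0.02, 0, 3.4], [0, 0, 0], -0.35]
    - [[-0.02, 0, 3.4], [0, 0, 0], -1]
    - [[-0.02, 0, 3.4], [0, 0, 0], -1]
    - [[-0.02, 0, 3.4], [0, 0, 0], -1]
    - [[-0.02, 0, 3.4], [0, 0, 0], -1]
  force: 60

```text
t: 7.75
eef_pos: [0.4555, 0.272, 0.1561]
tool_rot: [-0.0, 0.755, 0.655, 0.0]
contact_force: [-1.8, -0.8, 4.8]
gripper_width: 0.104
```

>>> apply_moves:
  moves:
    - [[-0.6, 0, 0], [0, 0, 0], -1]
    - [[-1.2, 0, 0], [0, 0, 0], -1]
    - [[-1.9, 0, 0], [0, 0, 0], -1]
    - [[-2.6, 0, 0], [0, 0, 0], -1]
    - [[-3.3, 0, 0], [0, 0, 0], -1]
    - [[-4, 0, 0], [0, 0, 0], -1]
    - [[-4.7, 0, 0], [0, 0, 0], -1]
    - [[-5.4, 0, 0], [0, 0, 0], -1]
    - [[-6.1, 0, 0], [0, 0, 0], -1]
    - [[-6.8, 0, 0], [0, 0, 0], -1]
    - [[-7.3, 0, 0], [0, 0, 0], -1]
    - [[-7.7, 0, 0], [0, 0, 0], -1]
    - [[-8.0, 0, 0], [0, 0, 0], -1]
    - [[-8.06, 0, 0], [0, 0, 0], -1]
    - [[-8.06, 0, 0], [0, 0, 0], -1]
    - [[-8.06, 0, 0], [0, 0, 0], -1]

```text
t: 9.75
eef_pos: [0.4273, 0.0745, 0.1561]
tool_rot: [-0.001, 0.755, 0.656, 0.002]
contact_force: [-1.0, 10.8, 3.5]
gripper_width: 0.1
```

Run:
```python
from tgt import *
rows([]);print(inv(get_obs()["eef_pos"]))
c,Rc,e=cam("wrist"); cv2.imwrite("pics/w6.png",c["color"][:,:,::-1])
c,Rc,e=cam("top"); cv2.imwrite("pics/t6.png",c["color"][:,:,::-1])
```

```text
t 9.75 pos [0.4273 0.0745 0.1561] psi 81.99 w 0.1 F [-1.  10.8  3.5] q7 1.18
[[-0.3850846  -0.00104738]]
```

View pics/t6.png

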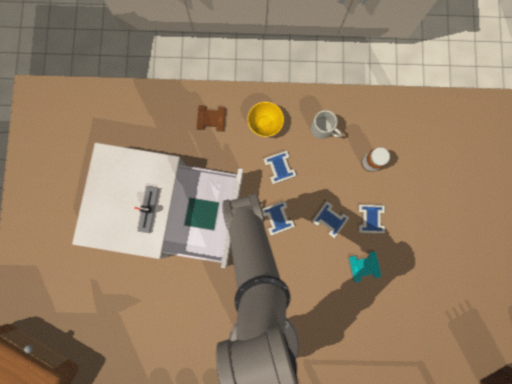

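The drawer is at its stop: about 11 N of resistance and 0.200 m travelled. I release and lift.

>>> apply_moves:
  moves:
    - [[0.06, 0, 0], [0, 0, 0], -0.35]
    - [[0.06, 0, 0], [0, 0, 0], -0.35]
    - [[0.06, 0, 0], [0, 0, 0], -0.35]
    - [[0.06, 0, -1.5], [0, 0, 0], -0.35]
    - [[0.06, 0, -3.5], [0, 0, 0], 0]
    - [[0.06, 0, -5.5], [0, 0, 0], 1]
    - [[0.06, 0, -6.5], [0, 0, 0], 1]
    - [[0.06, 0, -6.5], [0, 0, 0], 1]

```text
t: 10.85
eef_pos: [0.4279, 0.0736, 0.3196]
tool_rot: [0.001, 0.756, 0.655, 0.002]
contact_force: [-0.4, -0.8, -0.8]
gripper_width: 1.002
```

```bash
cat > plates.py <<'E'
from tgt import *
from scipy.optimize import least_squares
# plate outline: own x 100 (long side), y 92, notches mid of long sides (46 along x, 16 deep in y)
HX,HY=.05,.046
OUT=np.array([[-HX,-HY],[-.023,-HY],[-.023,-.030],[.023,-.030],[.023,-HY],[HX,-HY],[HX,HY],[.023,HY],[.023,.030],[-.023,.030],[-.023,HY],[-HX,HY]])
def white(im):
    """plate pixels: blue or white among brown"""
    hsv=cv2.cvtColor(im,cv2.COLOR_RGB2HSV)
    blue=((hsv[...,0]>100)&(hsv[...,0]<125)&(hsv[...,1]>100)).astype(np.uint8)
    return blue
def found(name,zt=.012):
    """returns plates [x,y,theta,iou] theta=direction of own x, via blue inlay blobs"""
    c,Rc,e=cam(name); b=white(c["color"])
    n,l,st,ce=cv2.connectedComponentsWithStats(b)
    res=[]
    for i in range(1,n):
        if st[i,4]<60: continue
        m=(l==i)
        ys,xs=np.nonzero(m)
        P=ray(np.c_[xs,ys],c,Rc,e,zt)[:,:2]; ctr=P.mean(0)
        touch=st[i,0]<=1 or st[i,1]<=1 or st[i,0]+st[i,2]>=511 or st[i,1]+st[i,3]>=383
        # inlay scales of outline: fit scale too
        U,S,Vt=np.linalg.svd(P-ctr,full_matrices=False); 
        best=None
        def mask(p,f=4):
            cs,s=np.cos(p[2]),np.sin(p[2])
            o=OUT-np.sign(OUT)*np.array([.008,.008])*1.0
            o=np.sign(OUT)*(np.abs(OUT)-p[3])
            # notch sides shift the other way
            o[[1,2,3,4,7,8,9,10],0]=np.sign(OUT[[1,2,3,4,7,8,9,10],0])*(.023+p[3])
            w=np.c_[p[0]+cs*o[:,0]-s*o[:,1],p[1]+s*o[:,0]+cs*o[:,1],np.full(12,zt)]
            px=proj(w,c,Rc,e); im=np.zeros((384,512),np.uint8)
            cv2.fillPoly(im,[np.round((px)*16).astype(np.int32)],1,lineType=8,shift=4); return im.astype(bool)
        def iou(p): 
            k=mask(p); return (k&m).sum()/max(1,(k|m).sum())
        for t0 in np.arange(0,np.pi,np.pi/12):
            v=iou([*ctr,t0,.007])
            if best is None or v>best[0]: best=(v,[*ctr,t0,.007])
        v,p=best
        for st_ in (.004,.002,.001,.0005,.00025):
            imp=True
            while imp:
                imp=False
                for k,d in ((0,st_),(1,st_),(2,st_*20),(3,st_*.5)):
                    for sg in (1,-1):
                        q=list(p); q[k]+=sg*d
                        if not .002<q[3]<.012: continue
                        w=iou(q)
                        if w>v+1e-6: v,p,imp=w,q,True
        res.append((*p[:2],p[2]%np.pi,p[3],v,touch,st[i,4],ce[i]))
    return res,(c,Rc,e)
if __name__=="__main__":
    import sys
    r,(c,Rc,e)=found(sys.argv[1],float(sys.argv[2]) if len(sys.argv)>2 else .012)
    cv2.imwrite(f"pics/{sys.argv[3]}.png" if len(sys.argv)>3 else "pics/pl.png",c["color"][:,:,::-1])
    for p in r: print("x %.4f y %.4f th %.1f inset %.4f iou %.2f edge %d area %d px %s"%(p[0],p[1],np.degrees(p[2]),*p[3:7],np.round(p[7])))
E
python3 plates.py top .012 t7; python3 -c "
from tgt import *
rows([])"
```

```text
x 0.6253 y -0.0445 th 20.7 inset 0.0118 iou 0.84 edge 0 area 226 px [279. 167.]
x 0.4413 y -0.0391 th 21.9 inset 0.0115 iou 0.83 edge 0 area 229 px [277. 218.]
x 0.4414 y -0.2309 th 56.5 inset 0.0115 iou 0.85 edge 0 area 242 px [331. 219.]
x 0.4452 y -0.3855 th 0.0 inset 0.0115 iou 0.78 edge 0 area 225 px [372. 219.]
t 10.9 pos [0.4271 0.0735 0.3181] psi 81.86 w 1.0 F [ 0.5 -0.4 -0.3] q7 1.12
```

View pics/t7.png

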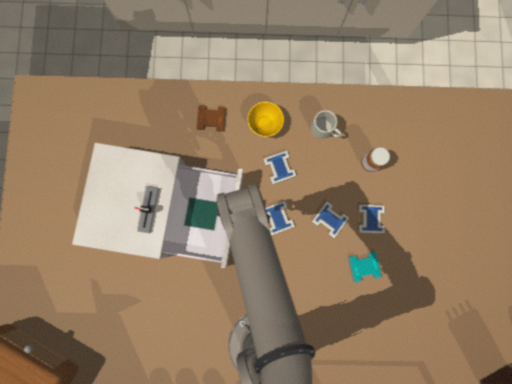

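Run:
```python
from tgt import *
rows([(W([-.229,0,.32]),WP[2]-np.pi/2)]); print(W([-.229,0,.32]))
```

```text
t 10.9 pos [0.4271 0.0735 0.3181] psi 81.86 w 1.0 F [ 0.5 -0.4 -0.3] q7 1.12
[6.28, -0.05, -0.07] [0.0, -0.01, 9.0]
[0.44822803 0.22918538 0.32      ]
```

>>> apply_moves:
  moves:
    - [[1, 0, 0], [0, 0, 1], 1]
    - [[2, 0, 0], [0, 0, 2], 1]
    - [[3, 0, 0], [0, 0, 3], 1]
    - [[4, 0, 0], [0, 0, 4], 1]
    - [[5, 0, 0], [0, 0, 5], 1]
    - [[6.28, 0, 0], [0, 0, 6], 1]
    - [[6.28, 0, 0], [0, 0, 7], 1]
    - [[6.28, 0, 0], [0, 0, 8], 1]
    - [[6.28, 0, 0], [0, 0, 9], 1]
    - [[6.28, 0, 0], [0, 0, 9], 1]
    - [[6.28, 0, 0], [0, 0, 9], 1]

```text
t: 12.28
eef_pos: [0.4489, 0.229, 0.3169]
tool_rot: [0.001, 0.998, -0.069, -0.001]
contact_force: [-0.5, -0.0, -0.1]
gripper_width: 1.0
```

```bash
cat > mat.py <<'E'
from tgt import *
def matpx(c):
    h=cv2.cvtColor(c["color"],cv2.COLOR_RGB2HSV)
    m=((h[...,0]>65)&(h[...,0]<95)&(h[...,1]>90)&(h[...,2]<140)).astype(np.uint8)
    n,l,st,ce=cv2.connectedComponentsWithStats(m)
    i=1+np.argmax(st[1:,4]); ct=max(cv2.findContours((l==i).astype(np.uint8),0,2)[0],key=cv2.contourArea)
    return m,ct,st[i]
if __name__=="__main__":
  for n in ("wrist","top"):
    c,Rc,e=cam(n); m,ct,st=matpx(c)
    w=ray(ct[:,0,:],c,Rc,e,.022)
    r=cv2.minAreaRect((inv(w)*1000).astype(np.float32)); print(n,st,"local mm",np.round(r[0],1),np.round(r[1],1),round(r[2],1), "world",W([r[0][0]/1000,r[0][1]/1000,0]))
    cv2.imwrite(f"pics/m_{n}.png",c["color"][:,:,::-1])
E
python3 mat.py; python3 -c "
from tgt import *
rows([])"
```

```text
wrist [ 216  117   86   87 5407] local mm [-228.9   -1.2] [104.7  98.4] 0.0 world [0.44946539 0.22906527 0.        ]
top [199 200  19  29 308] local mm [-2.451e+02 -1.000e-01] [91.9 65.9] 90.0 world [0.44609928 0.21318941 0.        ]
t 12.38 pos [0.4491 0.2291 0.3174] psi -8.0 w 1.0 F [-0.4  0.2  0.8] q7 -0.7
```

View pics/m_wrist.png

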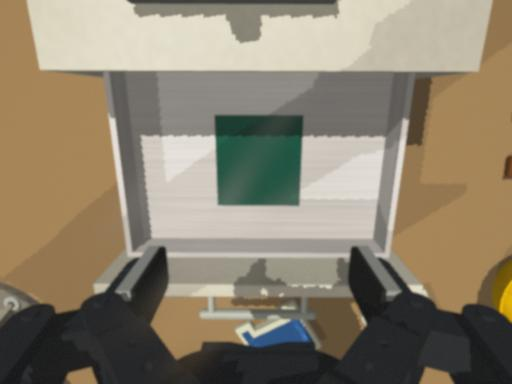

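The mat agrees with the geometry, at warmer-local (-0.229, 0). Next, above plate A.

Run:
```python
from tgt import *
rows([([.4413,-.0391,.26],np.radians(21.9-90))])
```

```text
t 12.38 pos [0.4491 0.2291 0.3174] psi -8.0 w 1.0 F [-0.4  0.2  0.8] q7 -0.7
[1.19, 10.66, 2.3] [0.01, 0.0, 6.01]
```

>>> apply_moves:
  moves:
    - [[0.2, 2, 0], [0, 0, 1], 1]
    - [[0.4, 4, 0], [0, 0, 2], 1]
    - [[0.6, 6, 0], [0, 0, 3], 1]
    - [[0.8, 8, 0.6], [0, 0, 4], 1]
    - [[1.0, 10, 1.3], [0, 0, 5], 1]
    - [[1.19, 10.66, 2], [0, 0, 6], 1]
    - [[1.19, 10.66, 2.3], [0, 0, 6], 1]
    - [[1.19, 10.66, 2.3], [0, 0, 6], 1]
    - [[1.19, 10.66, 2.3], [0, 0, 6], 1]

```text
t: 13.5
eef_pos: [0.4415, -0.0376, 0.2608]
tool_rot: [-0.0, 0.83, -0.558, 0.0]
contact_force: [0.2, -0.2, 0.2]
gripper_width: 1.002
```

```bash
python3 plates.py wrist .012 a1;  python3 -c "
from tgt import *
rows([])"
```

```text
x 0.6256 y -0.0467 th 21.5 inset 0.0100 iou 0.94 edge 1 area 2137 px [342.  22.]
x 0.4425 y -0.0430 th 20.8 inset 0.0100 iou 0.90 edge 0 area 3259 px [262. 170.]
x 0.4404 y -0.2313 th 54.3 inset 0.0100 iou 0.92 edge 0 area 2778 px [417. 234.]
x 0.4392 y -0.3878 th 168.3 inset 0.0110 iou 0.76 edge 1 area 294 px [503. 293.]
t 13.55 pos [ 0.4415 -0.0378  0.2609] psi -67.91 w 0.998 F [ 0.6 -0.3 -0.4] q7 -1.15
```

View pics/a1.png

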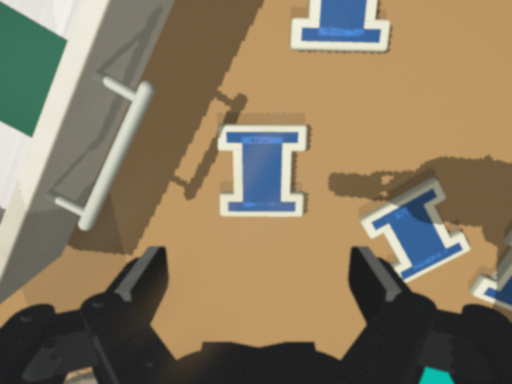

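Wrist view: plate A at px (262,170) in col,row, with both notches (left and right) facing the jaws. Descending.

Run:
```python
from tgt import *
rows([([.4425,-.0425,.069],np.radians(21.0-90))])
```

```text
t 13.55 pos [ 0.4415 -0.0378  0.2609] psi -67.91 w 0.998 F [ 0.6 -0.3 -0.4] q7 -1.15
[0.19, 0.04, 7.68] [-0.01, 0.0, 0.11]
```

>>> apply_moves:
  moves:
    - [[0.19, 0.04, 2], [0, 0, 0.1], 1]
    - [[0.19, 0.04, 4], [0, 0, 0.1], 1]
    - [[0.19, 0.04, 5.5], [0, 0, 0.1], 1]
    - [[0.19, 0.04, 6.5], [0, 0, 0.1], 1]
    - [[0.19, 0.04, 7.2], [0, 0, 0.1], 1]
    - [[0.19, 0.04, 7.68], [0, 0, 0.1], 1]
    - [[0.19, 0.04, 7.68], [0, 0, 0.1], 0.6]
    - [[0.19, 0.04, 7.68], [0, 0, 0.1], 0.3]
    - [[0.19, 0.04, 7.68], [0, 0, 0.1], 0.3]
    - [[0.19, 0.04, 7.68], [0, 0, 0.1], 0.1]
    - [[0.19, 0.04, 7.68], [0, 0, 0.1], 0.1]
    - [[0.19, 0.04, 7.68], [0, 0, 0.1], 0.1]
  force: 40

```text
t: 15.05
eef_pos: [0.4423, -0.0434, 0.069]
tool_rot: [-0.0, 0.824, -0.567, 0.0]
contact_force: [-1.6, 0.4, 6.7]
gripper_width: 0.69
```

```bash
python3 plates.py wrist .012 a2;  python3 -c "
from tgt import *
rows([])"
```

```text
x 0.4427 y -0.0431 th 21.3 inset 0.0095 iou 0.87 edge 0 area 17062 px [259. 254.]
t 15.1 pos [ 0.4423 -0.0434  0.069 ] psi -69.1 w 0.691 F [-1.4  0.6  6.5] q7 -0.9
```

View pics/a2.png

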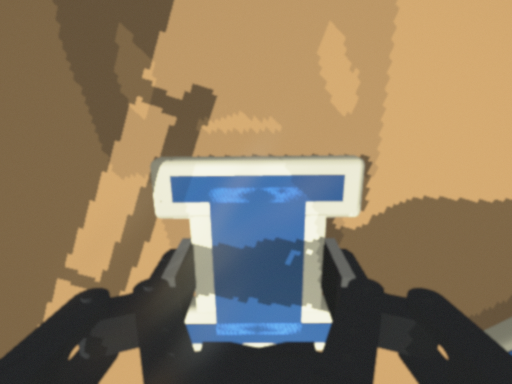

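The plate is held, width 0.69 ≈ 59 mm, within 0.5 mm of centre between the jaws.

```bash
cat > go.py <<'E'
from tgt import *
import sys
z=float(sys.argv[1]); dx=float(sys.argv[2]) if len(sys.argv)>2 else 0; dy=float(sys.argv[3]) if len(sys.argv)>3 else 0
psi=WP[2]-np.pi/2
rows([(get_obs()["eef_pos"]*[1,1,0]+[0,0,.24],psi),(W([-.229+dx,dy,.24]),psi),(W([-.229+dx,dy,z]),psi)])
E
python3 go.py .092
```

```text
t 15.1 pos [ 0.4423 -0.0434  0.069 ] psi -69.1 w 0.691 F [-1.4  0.6  6.5] q7 -0.9
[-0.0, -0.01, -6.84] [-0.01, -0.0, -6.1]
[-10.1, -4.12, -6.83] [-0.01, -0.0, -6.1]
[-10.1, -4.11, -0.91] [-0.01, -0.0, -6.1]
```

>>> apply_moves:
  moves:
    - [[0, 0, -1], [0, 0, 0], 0.1]
    - [[0, 0, -3], [0, 0, 0], 0.1]
    - [[0, 0, -5], [0, 0, 0], 0.1]
    - [[0, 0, -6.84], [0, 0, -0.5], 0.1]
    - [[-1.5, -0.6, -6.84], [0, 0, -1.5], 0.1]
    - [[-3, -1.2, -6.84], [0, 0, -2.5], 0.1]
    - [[-4.5, -1.8, -6.84], [0, 0, -3.5], 0.1]
    - [[-6, -2.5, -6.84], [0, 0, -4.5], 0.1]
    - [[-7.7, -3.1, -6.84], [0, 0, -5.5], 0.1]
    - [[-9.2, -3.8, -6.84], [0, 0, -6.1], 0.1]
    - [[-10.1, -4.12, -6.84], [0, 0, -6.1], 0.1]
    - [[-10.1, -4.12, -6.84], [0, 0, -6.1], 0.1]
    - [[-10.1, -4.12, -6.84], [0, 0, -6.1], 0.1]

```text
t: 16.73
eef_pos: [0.4479, 0.2278, 0.2391]
tool_rot: [0.001, 0.997, -0.071, -0.0]
contact_force: [0.9, 0.2, -2.4]
gripper_width: 0.69
```

```bash
python3 go.py .092
```

```text
t 16.73 pos [0.4479 0.2278 0.2391] psi -8.17 w 0.69 F [ 0.9  0.2 -2.4] q7 -0.68
[-0.0, 0.0, -0.03] [0.01, 0.0, -0.01]
[0.0, -0.06, -0.03] [0.01, 0.0, -0.01]
[0.01, -0.06, 5.89] [0.01, 0.0, -0.01]
```

>>> apply_moves:
  moves:
    - [[0, -0.05, 1.5], [0, 0, 0], 0.1]
    - [[0, -0.05, 3], [0, 0, 0], 0.1]
    - [[0, -0.05, 4.3], [0, 0, 0], 0.1]
    - [[0, -0.05, 5.2], [0, 0, 0], 0.1]
    - [[0, -0.05, 5.7], [0, 0, 0], 0.1]
    - [[0, -0.05, 5.88], [0, 0, 0], 0.1]
    - [[0, -0.05, 5.88], [0, 0, 0], 0.1]
    - [[0, -0.05, 5.88], [0, 0, 0], 0.1]

```text
t: 17.73
eef_pos: [0.4488, 0.2305, 0.0932]
tool_rot: [-0.0, 0.997, -0.071, 0.001]
contact_force: [-0.2, -0.2, -2.4]
gripper_width: 0.688
```

```bash
python3 go.py .092; python3 -c "
from tgt import *
print(get_obs())"
```

```text
t 17.73 pos [0.4488 0.2305 0.0932] psi -8.12 w 0.688 F [-0.2 -0.2 -2.4] q7 -0.63
[0.01, -0.01, -5.87] [-0.01, -0.01, -0.0]
[-0.01, 0.05, -5.87] [-0.01, -0.01, -0.0]
[-0.01, 0.06, 0.05] [-0.01, -0.01, -0.0]
{'t': 17.725, 'q': array([-0.69347485,  0.5187393 ,  0.11787086,  2.11641799, -0.1195375 ,
        0.51094844, -0.62844513]), 'joint_vel': array([-0.00085869, -0.0016157 , -0.00198244,  0.0027874 ,  0.0006138 ,
        0.00017635, -0.0003308 ]), 'joint_torque': array([ 7.37671950e-02, -4.95165539e+01,  3.03486787e+00, -1.56469113e+01,
        9.57292010e-03,  6.72844573e-03,  4.45237692e-04]), 'eef_pos': array([0.44876382, 0.23054165, 0.09319024]), 'tool_rot': array([-4.73659883e-04,  9.97489096e-01, -7.08161056e-02,  5.98250164e-04]), 'contact_force': array([-0.24861789, -0.17213233, -2.35644668]), 'torque': array([-0.00605031,  0.04797566, -0.0343467 ]), 'gripper_width': 0.6884743149505624}
```

>>> apply_moves:
  moves:
    - [[0, 0.05, 0.05], [0, 0, 0], 0.1]
    - [[0, 0.05, 0.08], [0, 0, 0], 0.1]
    - [[0, 0.05, 0.08], [0, 0, 0], 0.1]

```text
t: 18.1
eef_pos: [0.4483, 0.2292, 0.0911]
tool_rot: [-0.0, 0.997, -0.071, 0.0]
contact_force: [-1.6, -1.1, 5.6]
gripper_width: 0.689
```

Contact, so I release.

>>> apply_moves:
  moves:
    - [[0, 0, 0], [0, 0, 0], 0.5]
    - [[0, 0, 0], [0, 0, 0], 0.7]
    - [[0, 0, 0], [0, 0, 0], 0.8]
    - [[0, 0, 0], [0, 0, 0], 0.9]
    - [[0, 0, -0.5], [0, 0, 0], 1]
    - [[0, 0, -2], [0, 0, 0], 1]
    - [[0, 0, -4], [0, 0, 0], 1]
    - [[0, 0, -6], [0, 0, 0], 1]
    - [[0, 0, -8], [0, 0, 0], 1]
    - [[0, 0, -8], [0, 0, 0], 1]
    - [[0, 0, -8], [0, 0, 0], 1]

```text
t: 19.48
eef_pos: [0.4477, 0.2289, 0.2906]
tool_rot: [-0.0, 0.997, -0.071, 0.0]
contact_force: [-0.9, 0.0, -1.2]
gripper_width: 0.996
```

```bash
python3 plates.py wrist .034 a3; python3 plates.py top .012 t8; python3 mat.py;python3 - <<'E'
from tgt import *
print(W([-.229,0,0]));rows([])
E
```

```text
x 0.4484 y 0.2278 th 82.6 inset 0.0110 iou 0.91 edge 0 area 2952 px [258. 166.]
x 0.6246 y -0.0433 th 24.2 inset 0.0115 iou 0.84 edge 0 area 228 px [279. 167.]
x 0.4588 y 0.2030 th 150.0 inset 0.0110 iou 0.30 edge 0 area 92 px [208. 214.]
x 0.4413 y -0.2317 th 57.6 inset 0.0115 iou 0.85 edge 0 area 231 px [331. 219.]
x 0.4452 y -0.3838 th 0.0 inset 0.0115 iou 0.79 edge 0 area 228 px [372. 219.]
wrist [289 117  18  68 593] local mm [-212.6  -41.9] [17.2 74. ] 89.6 world [0.49205326 0.23954214 0.        ]
top [352 252  29  26 357] local mm [-832.4   87.9] [85.9 89.2] 20.9 world [ 0.27614196 -0.35579224  0.        ]
[0.44822803 0.22918538 0.        ]
t 19.68 pos [0.4475 0.2287 0.2892] psi -8.11 w 1.0 F [ 0.4 -0.4  0.2] q7 -0.69
```

View pics/a3.png

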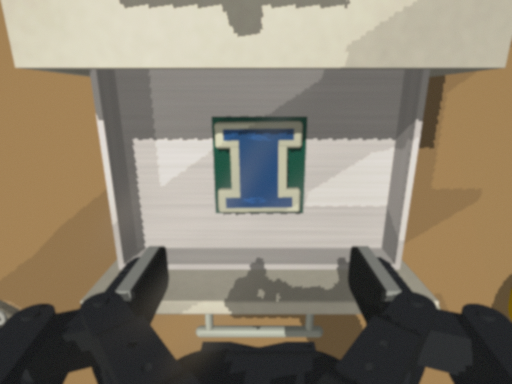

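Plate 1 lies square on the mat, within about 1.5 mm. Next is plate B at top px (279,167).

Run:
```python
from tgt import *
rows([([.6255,-.0455,.26],np.radians(22-90))])
```

```text
t 19.68 pos [0.4475 0.2287 0.2892] psi -8.11 w 1.0 F [ 0.4 -0.4  0.2] q7 -0.69
[8.6, 9.85, 1.17] [0.01, 0.0, 5.99]
```

>>> apply_moves:
  moves:
    - [[1.2, 1.4, 0], [0, 0, 1], 1]
    - [[2.6, 3, 0], [0, 0, 2], 1]
    - [[4, 4.6, 0], [0, 0, 3], 1]
    - [[5.5, 6.3, 0], [0, 0, 4], 1]
    - [[7, 8, 0.5], [0, 0, 5], 1]
    - [[8.3, 9.5, 1], [0, 0, 6], 1]
    - [[8.6, 9.85, 1.17], [0, 0, 6], 1]
    - [[8.6, 9.85, 1.17], [0, 0, 6], 1]
    - [[8.6, 9.85, 1.17], [0, 0, 6], 1]
    - [[8.6, 9.85, 1.17], [0, 0, 6], 1]

```text
t: 20.92
eef_pos: [0.626, -0.0433, 0.2615]
tool_rot: [-0.001, 0.829, -0.559, -0.0]
contact_force: [-0.0, -0.2, -0.5]
gripper_width: 0.999
```

```bash
cat > pick.py <<'E'
import sys
from plates import *
r,(c,Rc,e)=found("wrist"); cv2.imwrite(f"pics/{sys.argv[1]}.png",c["color"][:,:,::-1])
tc=get_obs()["eef_pos"]
r=[p for p in r if not p[5]]
for p in r: print("x %.4f y %.4f th %.1f iou %.2f px %s"%(p[0],p[1],np.degrees(p[2]),p[4],np.round(p[7])))
p=min(r,key=lambda p:np.hypot(p[0]-tc[0],p[1]-tc[1]))
psi=p[2]-np.pi/2
rows([([p[0],p[1],.069],psi)])
E
python3 pick.py b1
```

```text
x 0.6262 y -0.0465 th 21.9 iou 0.92 px [261. 169.]
x 0.4531 y -0.2157 th 149.0 iou 0.45 px [333. 342.]
t 20.98 pos [ 0.626  -0.0436  0.2616] psi -67.98 w 1.001 F [-0.4  0.7  0.8] q7 -0.99
[0.12, 0.04, 7.7] [-0.0, 0.0, 0.01]
```

View pics/b1.png

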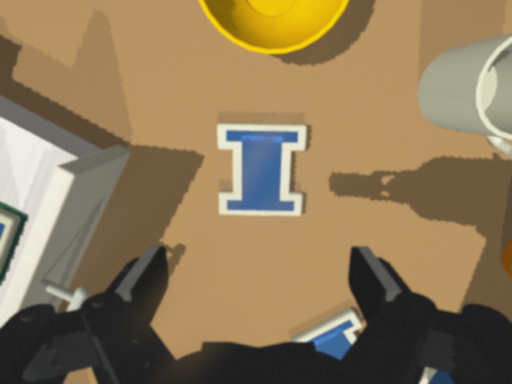

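Plate B is centred with its notches left and right and space around it.

>>> apply_moves:
  moves:
    - [[0.12, 0.04, 2], [0, 0, 0], 1]
    - [[0.12, 0.04, 4], [0, 0, 0], 1]
    - [[0.12, 0.04, 5.5], [0, 0, 0], 1]
    - [[0.12, 0.04, 6.5], [0, 0, 0], 1]
    - [[0.12, 0.04, 7.2], [0, 0, 0], 1]
    - [[0.12, 0.04, 7.68], [0, 0, 0], 1]
    - [[0.12, 0.04, 7.7], [0, 0, 0], 0.6]
    - [[0.12, 0.04, 7.7], [0, 0, 0], 0.3]
    - [[0.12, 0.04, 7.7], [0, 0, 0], 0.1]
    - [[0.12, 0.04, 7.7], [0, 0, 0], 0.1]
    - [[0.12, 0.04, 7.7], [0, 0, 0], 0.1]
    - [[0.12, 0.04, 7.7], [0, 0, 0], 0.1]

```text
t: 22.48
eef_pos: [0.6269, -0.0483, 0.0695]
tool_rot: [-0.0, 0.828, -0.56, 0.001]
contact_force: [-1.0, 0.9, 5.8]
gripper_width: 0.692
```

```bash
python3 plates.py wrist .012 b2;  python3 go.py .104
```

```text
x 0.6281 y -0.0475 th 21.6 inset 0.0090 iou 0.88 edge 0 area 17225 px [259. 253.]
t 22.52 pos [ 0.6269 -0.0483  0.0695] psi -68.12 w 0.687 F [-1.7 -0.2  6.7] q7 -0.87
[0.0, -0.01, -6.82] [-0.01, -0.01, -6.0]
[-12.96, 2.49, -6.83] [-0.01, -0.01, -6.0]
[-12.96, 2.5, -1.39] [-0.01, -0.01, -6.0]
```

>>> apply_moves:
  moves:
    - [[0, 0, -1], [0, 0, 0], 0.1]
    - [[0, 0, -3], [0, 0, 0], 0.1]
    - [[0, 0, -5], [0, 0, 0], 0.1]
    - [[0, 0, -6.84], [0, 0, -0.5], 0.1]
    - [[-1.8, 0.4, -6.84], [0, 0, -1.5], 0.1]
    - [[-3.6, 0.7, -6.84], [0, 0, -2.5], 0.1]
    - [[-5.4, 1.1, -6.84], [0, 0, -3.5], 0.1]
    - [[-7.2, 1.4, -6.84], [0, 0, -4.5], 0.1]
    - [[-9.2, 1.8, -6.84], [0, 0, -5.5], 0.1]
    - [[-11.2, 2.2, -6.84], [0, 0, -6], 0.1]
    - [[-12.5, 2.45, -6.84], [0, 0, -6], 0.1]
    - [[-12.96, 2.5, -6.84], [0, 0, -6], 0.1]
    - [[-12.96, 2.5, -6.84], [0, 0, -6], 0.1]
    - [[-12.96, 2.5, -6.84], [0, 0, -6], 0.1]

```text
t: 24.28
eef_pos: [0.4485, 0.2277, 0.2396]
tool_rot: [0.0, 0.997, -0.072, 0.0]
contact_force: [-0.5, -0.1, -0.7]
gripper_width: 0.688
```

```bash
python3 go.py .104
```

```text
t 24.27 pos [0.4485 0.2277 0.2396] psi -8.25 w 0.688 F [-0.5 -0.1 -0.7] q7 -0.68
[0.0, 0.0, -0.02] [0.0, -0.0, -0.01]
[-0.02, -0.06, -0.02] [0.0, -0.0, -0.01]
[-0.02, -0.06, 5.42] [0.0, -0.0, -0.01]
```

>>> apply_moves:
  moves:
    - [[0, -0.01, 1.5], [0, 0, 0], 0.1]
    - [[0, -0.01, 3], [0, 0, 0], 0.1]
    - [[0, -0.01, 4.3], [0, 0, 0], 0.1]
    - [[0, -0.01, 5], [0, 0, 0], 0.1]
    - [[0, -0.01, 5.35], [0, 0, 0], 0.1]
    - [[0, -0.01, 5.4], [0, 0, 0], 0.1]
    - [[0, -0.01, 5.45], [0, 0, 0], 0.1]
    - [[0, -0.01, 5.45], [0, 0, 0], 0.1]
    - [[0, -0.01, 5.45], [0, 0, 0], 0.1]

```text
t: 25.4
eef_pos: [0.4479, 0.2296, 0.1039]
tool_rot: [-0.0, 0.997, -0.071, 0.0]
contact_force: [0.1, 0.6, -1.9]
gripper_width: 0.688
```

```bash
python3 go.py .103
```

```text
t 25.4 pos [0.4479 0.2296 0.1039] psi -8.11 w 0.688 F [ 0.1  0.6 -1.9] q7 -0.63
[0.0, -0.0, -5.45] [-0.0, -0.0, -0.0]
[0.02, 0.01, -5.45] [-0.0, -0.0, -0.0]
[0.02, 0.01, 0.03] [-0.0, -0.0, -0.0]
```

>>> apply_moves:
  moves:
    - [[0, 0, 0.03], [0, 0, 0], 0.1]
    - [[0, 0, 0.05], [0, 0, 0], 0.1]
    - [[0, 0, 0.05], [0, 0, 0], 0.1]
    - [[0, 0, 0.05], [0, 0, 0], 0.5]
    - [[0, 0, 0.05], [0, 0, 0], 0.7]
    - [[0, 0, 0.05], [0, 0, 0], 0.8]
    - [[0, 0, 0], [0, 0, 0], 0.9]
    - [[0, 0, -0.5], [0, 0, 0], 1]
    - [[0, 0, -2], [0, 0, 0], 1]
    - [[0, 0, -4], [0, 0, 0], 1]
    - [[0, 0, -6], [0, 0, 0], 1]
    - [[0, 0, -7.5], [0, 0, 0], 1]
    - [[0, 0, -7.5], [0, 0, 0], 1]
    - [[0, 0, -7.5], [0, 0, 0], 1]

```text
t: 27.15
eef_pos: [0.4472, 0.2292, 0.2908]
tool_rot: [0.0, 0.997, -0.071, -0.0]
contact_force: [0.0, 1.1, -0.0]
gripper_width: 1.003
```

```bash
python3 plates.py wrist .046 b3; python3 plates.py top .012 t9;python3 - <<'E'
from tgt import *
rows([([.4408,-.2312,.26],np.radians(56.5-90))])
E
```

```text
x 0.4494 y 0.2312 th 81.9 inset 0.0100 iou 0.88 edge 0 area 3380 px [259. 166.]
x 0.4538 y 0.2089 th 19.0 inset 0.0118 iou 0.33 edge 0 area 92 px [208. 214.]
x 0.4391 y -0.2311 th 53.0 inset 0.0115 iou 0.81 edge 0 area 226 px [330. 219.]
x 0.4454 y -0.3842 th 179.4 inset 0.0115 iou 0.78 edge 0 area 229 px [372. 219.]
t 27.25 pos [0.447  0.229  0.2898] psi -8.11 w 0.998 F [ 0.1 -0.4 -0.7] q7 -0.69
[2.35, 18.26, 1.22] [0.01, 0.01, 2.54]
```

View pics/b3.png

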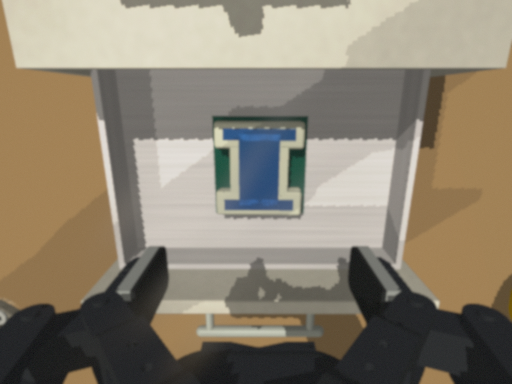

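Two plates are stacked square. Plate C is next, at top px (331,219).

>>> apply_moves:
  moves:
    - [[0.2, 2, 0], [0, 0, 0.3], 1]
    - [[0.5, 4.3, 0], [0, 0, 0.6], 1]
    - [[0.8, 6.6, 0], [0, 0, 0.9], 1]
    - [[1.1, 8.9, 0], [0, 0, 1.2], 1]
    - [[1.4, 11.2, 0], [0, 0, 1.5], 1]
    - [[1.7, 13.5, 0.3], [0, 0, 1.8], 1]
    - [[2, 15.6, 0.6], [0, 0, 2.1], 1]
    - [[2.2, 17.4, 1], [0, 0, 2.4], 1]
    - [[2.35, 18.26, 1.22], [0, 0, 2.5], 1]
    - [[2.35, 18.26, 1.22], [0, 0, 2.5], 1]
    - [[2.35, 18.26, 1.22], [0, 0, 2.5], 1]
    - [[2.35, 18.26, 1.22], [0, 0, 2.5], 1]

```text
t: 28.75
eef_pos: [0.4416, -0.2296, 0.2603]
tool_rot: [-0.0, 0.959, -0.284, -0.0]
contact_force: [-0.2, 0.2, -0.3]
gripper_width: 0.998
```

```bash
python3 pick.py c1
```

```text
x 0.4417 y -0.2318 th 53.1 iou 0.90 px [259. 170.]
x 0.4437 y -0.3814 th 178.5 iou 0.75 px [324. 276.]
t 28.8 pos [ 0.4416 -0.2297  0.2604] psi -33.0 w 1.0 F [-0.6  0.4  0.8] q7 -0.03
[0.05, 0.07, 7.66] [-0.0, 0.0, 0.39]
```

View pics/c1.png

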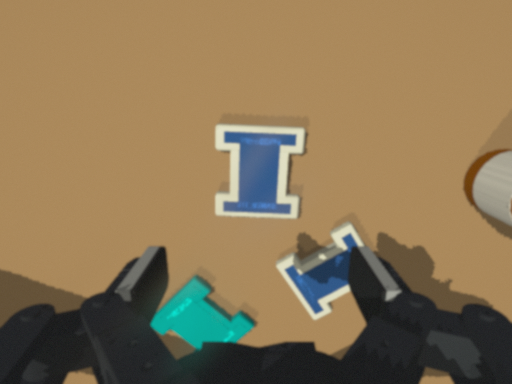

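>>> apply_moves:
  moves:
    - [[0.05, 0.07, 2], [0, 0, 0.3], 1]
    - [[0.05, 0.07, 4], [0, 0, 0.3], 1]
    - [[0.05, 0.07, 5.5], [0, 0, 0.3], 1]
    - [[0.05, 0.07, 6.5], [0, 0, 0.3], 1]
    - [[0.05, 0.07, 7.2], [0, 0, 0.3], 1]
    - [[0.05, 0.07, 7.64], [0, 0, 0.3], 1]
    - [[0.05, 0.07, 7.66], [0, 0, 0.3], 0.6]
    - [[0.05, 0.07, 7.66], [0, 0, 0.3], 0.3]
    - [[0.05, 0.07, 7.66], [0, 0, 0.3], 0.1]
    - [[0.05, 0.07, 7.66], [0, 0, 0.3], 0.1]
    - [[0.05, 0.07, 7.66], [0, 0, 0.3], 0.1]
    - [[0.05, 0.07, 7.66], [0, 0, 0.3], 0.1]

```text
t: 30.3
eef_pos: [0.4419, -0.2331, 0.0696]
tool_rot: [-0.0, 0.951, -0.31, 0.001]
contact_force: [-1.0, -0.3, 7.1]
gripper_width: 0.693
```

```bash
python3 plates.py wrist .012 c2;  python3 go.py .116
```

```text
x 0.4426 y -0.2329 th 54.3 inset 0.0091 iou 0.90 edge 0 area 17434 px [258. 253.]
t 30.35 pos [ 0.4419 -0.2331  0.0696] psi -36.11 w 0.69 F [-0.7 -0.4  6.4] q7 0.16
[0.01, -0.0, -6.82] [-0.0, -0.01, -2.8]
[-10.69, -15.09, -6.82] [-0.0, -0.01, -2.8]
[-10.69, -15.09, -1.86] [-0.0, -0.01, -2.8]
```

>>> apply_moves:
  moves:
    - [[0, 0, -1], [0, 0, 0], 0.1]
    - [[0, 0, -3], [0, 0, 0], 0.1]
    - [[0, 0, -5], [0, 0, 0], 0.1]
    - [[0, 0, -6.84], [0, 0, 0], 0.1]
    - [[-0.8, -1.1, -6.84], [0, 0, -0.2], 0.1]
    - [[-1.9, -2.7, -6.84], [0, 0, -0.5], 0.1]
    - [[-3, -4.3, -6.84], [0, 0, -0.8], 0.1]
    - [[-4.1, -5.9, -6.84], [0, 0, -1.1], 0.1]
    - [[-5.2, -7.5, -6.84], [0, 0, -1.4], 0.1]
    - [[-6.3, -9, -6.84], [0, 0, -1.7], 0.1]
    - [[-7.4, -10.5, -6.84], [0, 0, -2], 0.1]
    - [[-8.5, -12, -6.84], [0, 0, -2.3], 0.1]
    - [[-9.5, -13.4, -6.84], [0, 0, -2.6], 0.1]
    - [[-10.3, -14.5, -6.84], [0, 0, -2.8], 0.1]
    - [[-10.69, -15.09, -6.84], [0, 0, -2.8], 0.1]
    - [[-10.69, -15.09, -6.84], [0, 0, -2.8], 0.1]
    - [[-10.69, -15.09, -6.84], [0, 0, -2.8], 0.1]

```text
t: 32.48
eef_pos: [0.448, 0.2275, 0.2398]
tool_rot: [0.001, 0.997, -0.072, -0.0]
contact_force: [-0.1, -0.6, -1.2]
gripper_width: 0.682
```

```bash
python3 go.py .116
```

```text
t 32.48 pos [0.448  0.2275 0.2398] psi -8.25 w 0.682 F [-0.1 -0.6 -1.2] q7 -0.64
[-0.0, 0.0, -0.01] [0.01, 0.0, -0.01]
[-0.0, -0.07, -0.01] [0.01, 0.0, -0.01]
[-0.0, -0.07, 4.95] [0.01, 0.0, -0.01]
```

>>> apply_moves:
  moves:
    - [[0, -0.02, 1.5], [0, 0, 0], 0.1]
    - [[0, -0.02, 3], [0, 0, 0], 0.1]
    - [[0, -0.02, 4], [0, 0, 0], 0.1]
    - [[0, -0.02, 4.6], [0, 0, 0], 0.1]
    - [[0, -0.02, 4.85], [0, 0, 0], 0.1]
    - [[0, -0.02, 4.97], [0, 0, 0], 0.1]
    - [[0, -0.02, 4.97], [0, 0, 0], 0.1]
    - [[0, -0.02, 4.97], [0, 0, 0], 0.1]

```text
t: 33.48
eef_pos: [0.4483, 0.2301, 0.1163]
tool_rot: [-0.0, 0.997, -0.071, 0.0]
contact_force: [0.3, 0.1, -1.4]
gripper_width: 0.687
```

```bash
python3 go.py .115
```

```text
t 33.48 pos [0.4483 0.2301 0.1163] psi -8.11 w 0.687 F [ 0.3  0.1 -1.4] q7 -0.56
[0.0, -0.0, -4.95] [-0.01, -0.0, -0.0]
[0.01, 0.03, -4.95] [-0.01, -0.0, -0.0]
[0.0, 0.04, 0.05] [-0.01, -0.0, -0.0]
```

>>> apply_moves:
  moves:
    - [[0, 0.02, 0.03], [0, 0, 0], 0.1]
    - [[0, 0.02, 0.06], [0, 0, 0], 0.1]
    - [[0, 0.02, 0.06], [0, 0, 0], 0.1]
    - [[0, 0.02, 0.06], [0, 0, 0], 0.5]
    - [[0, 0.02, 0.05], [0, 0, 0], 0.7]
    - [[0, 0.02, 0.05], [0, 0, 0], 0.8]
    - [[0, 0.02, 0], [0, 0, 0], 0.9]
    - [[0, 0, -0.5], [0, 0, 0], 1]
    - [[0, 0, -2], [0, 0, 0], 1]
    - [[0, 0, -4], [0, 0, 0], 1]
    - [[0, 0, -6], [0, 0, 0], 1]
    - [[0, 0, -7], [0, 0, 0], 1]
    - [[0, 0, -7], [0, 0, 0], 1]
    - [[0, 0, -7], [0, 0, 0], 1]

```text
t: 35.22
eef_pos: [0.4475, 0.2296, 0.2902]
tool_rot: [0.0, 0.997, -0.071, -0.0]
contact_force: [0.5, 0.0, -1.3]
gripper_width: 0.995
```

```bash
python3 plates.py wrist .058 c3; python3 plates.py top .012 t10;python3 - <<'E'
from tgt import *
rows([([.4445,-.383,.26],np.radians(0-90))])
E
```

```text
x 0.4491 y 0.2305 th 83.1 inset 0.0100 iou 0.88 edge 0 area 3510 px [259. 169.]
x 0.4530 y 0.2142 th 169.6 inset 0.0110 iou 0.33 edge 0 area 97 px [207. 214.]
x 0.4459 y -0.3775 th 0.0 inset 0.0115 iou 0.80 edge 0 area 227 px [372. 219.]
t 35.33 pos [0.4474 0.2294 0.2896] psi -8.11 w 1.001 F [-0.7  0.1 -0.6] q7 -0.66
[3.35, 24.27, 1.22] [0.01, 0.0, 8.19]
```

View pics/c3.png

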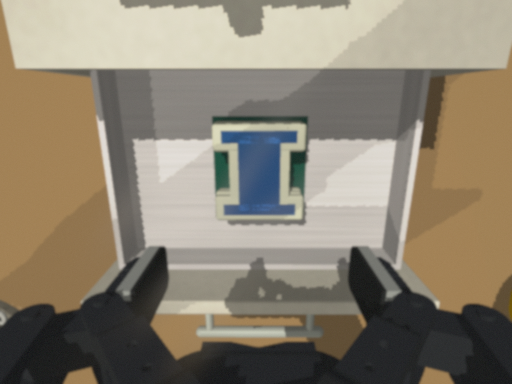

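Three plates are stacked. Plate D is the last, at top px (372,219).

>>> apply_moves:
  moves:
    - [[0.3, 2, 0], [0, 0, 0.7], 1]
    - [[0.6, 4.4, 0], [0, 0, 1.4], 1]
    - [[0.9, 6.7, 0], [0, 0, 2.1], 1]
    - [[1.2, 9, 0], [0, 0, 2.8], 1]
    - [[1.5, 11.2, 0], [0, 0, 3.5], 1]
    - [[1.8, 13.4, 0], [0, 0, 4.2], 1]
    - [[2.1, 15.6, 0.3], [0, 0, 4.9], 1]
    - [[2.4, 17.8, 0.6], [0, 0, 5.6], 1]
    - [[2.7, 20, 0.9], [0, 0, 6.3], 1]
    - [[3, 22, 1.22], [0, 0, 7], 1]
    - [[3.2, 23.6, 1.22], [0, 0, 7.7], 1]
    - [[3.35, 24.27, 1.22], [0, 0, 8.2], 1]
    - [[3.35, 24.27, 1.22], [0, 0, 8.2], 1]
    - [[3.35, 24.27, 1.22], [0, 0, 8.2], 1]
    - [[3.35, 24.27, 1.22], [0, 0, 8.2], 1]

```text
t: 37.2
eef_pos: [0.4456, -0.3814, 0.2599]
tool_rot: [-0.0, 0.707, -0.707, -0.0]
contact_force: [0.5, 0.1, -0.3]
gripper_width: 1.003
```

```bash
python3 pick.py d1
```

```text
x 0.4463 y -0.3809 th 0.0 iou 0.91 px [258. 167.]
t 37.25 pos [ 0.4456 -0.3816  0.26  ] psi -89.99 w 1.004 F [0.8 0.1 1. ] q7 -0.57
[-0.02, -0.03, 7.64] [-0.0, 0.0, 0.0]
```

View pics/d1.png

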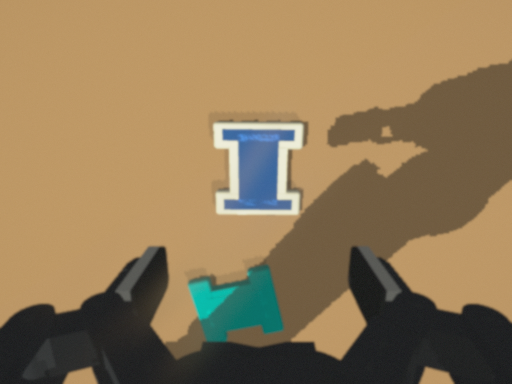

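>>> apply_moves:
  moves:
    - [[-0.02, 0, 2], [0, 0, 0], 1]
    - [[-0.02, 0, 4], [0, 0, 0], 1]
    - [[-0.02, 0, 5.5], [0, 0, 0], 1]
    - [[-0.02, 0, 6.5], [0, 0, 0], 1]
    - [[-0.02, 0, 7.2], [0, 0, 0], 1]
    - [[-0.02, 0, 7.62], [0, 0, 0], 1]
    - [[-0.02, 0, 7.64], [0, 0, 0], 0.6]
    - [[-0.02, 0, 7.64], [0, 0, 0], 0.3]
    - [[-0.02, 0, 7.64], [0, 0, 0], 0.1]
    - [[-0.02, 0, 7.64], [0, 0, 0], 0.1]
    - [[-0.02, 0, 7.64], [0, 0, 0], 0.1]
    - [[-0.02, 0, 7.64], [0, 0, 0], 0.1]

```text
t: 38.75
eef_pos: [0.4456, -0.3826, 0.07]
tool_rot: [0.0, -0.706, 0.708, -0.001]
contact_force: [-1.4, 0.5, 5.8]
gripper_width: 0.689
```

```bash
python3 plates.py wrist .012 d2;  python3 go.py .128
```

```text
x 0.4480 y -0.3834 th 0.0 inset 0.0085 iou 0.86 edge 0 area 16460 px [260. 252.]
t 38.8 pos [ 0.4457 -0.3826  0.07  ] psi -90.12 w 0.692 F [0.3 0.3 6.6] q7 -0.39
[0.0, -0.01, -6.8] [-0.0, -0.01, -8.2]
[-24.47, -0.06, -6.81] [-0.0, -0.01, -8.2]
[-24.47, -0.06, -2.33] [-0.0, -0.01, -8.2]
```

>>> apply_moves:
  moves:
    - [[0, 0, -1], [0, 0, 0], 0.1]
    - [[0, 0, -3], [0, 0, 0], 0.1]
    - [[0, 0, -5], [0, 0, 0], 0.1]
    - [[0, 0, -6.84], [0, 0, 0], 0.1]
    - [[-1.2, 0, -6.84], [0, 0, -0.4], 0.1]
    - [[-3, 0, -6.84], [0, 0, -1], 0.1]
    - [[-5, 0, -6.84], [0, 0, -1.7], 0.1]
    - [[-7, 0, -6.84], [0, 0, -2.4], 0.1]
    - [[-9, 0, -6.84], [0, 0, -3.1], 0.1]
    - [[-11, 0, -6.84], [0, 0, -3.8], 0.1]
    - [[-13, 0, -6.84], [0, 0, -4.5], 0.1]
    - [[-15, 0, -6.84], [0, 0, -5.2], 0.1]
    - [[-17, 0, -6.84], [0, 0, -5.9], 0.1]
    - [[-19, 0, -6.84], [0, 0, -6.6], 0.1]
    - [[-21, 0, -6.84], [0, 0, -7.3], 0.1]
    - [[-22.7, 0, -6.84], [0, 0, -8], 0.1]
    - [[-23.9, -0.06, -6.84], [0, 0, -8.2], 0.1]
    - [[-24.47, -0.06, -6.84], [0, 0, -8.2], 0.1]
    - [[-24.47, -0.06, -6.84], [0, 0, -8.2], 0.1]
    - [[-24.47, -0.06, -6.84], [0, 0, -8.2], 0.1]

```text
t: 41.3
eef_pos: [0.4481, 0.2277, 0.24]
tool_rot: [0.0, 0.997, -0.072, -0.0]
contact_force: [-0.5, -0.2, -1.9]
gripper_width: 0.69
```

```bash
python3 go.py .128 -0.001
```

```text
t 41.3 pos [0.4481 0.2277 0.24  ] psi -8.29 w 0.69 F [-0.5 -0.2 -1.9] q7 -0.6
[0.0, -0.0, 0.0] [0.01, 0.0, -0.02]
[-0.01, -0.02, 0.0] [0.01, 0.0, -0.02]
[-0.0, -0.02, 4.48] [0.01, 0.0, -0.02]
```

>>> apply_moves:
  moves:
    - [[0, 0.02, 1.5], [0, 0, 0], 0.1]
    - [[0, 0.02, 2.8], [0, 0, 0], 0.1]
    - [[0, 0.02, 3.8], [0, 0, 0], 0.1]
    - [[0, 0.02, 4.3], [0, 0, 0], 0.1]
    - [[0, 0.02, 4.48], [0, 0, 0], 0.1]
    - [[0, 0.02, 4.5], [0, 0, 0], 0.1]
    - [[0, 0.02, 4.5], [0, 0, 0], 0.1]
    - [[0, 0.02, 4.5], [0, 0, 0], 0.1]

```text
t: 42.3
eef_pos: [0.4482, 0.2293, 0.1282]
tool_rot: [-0.0, 0.997, -0.071, 0.0]
contact_force: [-0.5, 0.2, -1.6]
gripper_width: 0.688
```

```bash
python3 go.py .127 -0.001
```

```text
t 42.3 pos [0.4482 0.2293 0.1282] psi -8.11 w 0.688 F [-0.5  0.2 -1.6] q7 -0.51
[0.0, -0.0, -4.47] [-0.0, -0.0, -0.0]
[0.01, 0.04, -4.47] [-0.0, -0.0, -0.0]
[0.0, 0.04, 0.05] [-0.0, -0.0, -0.0]
```

>>> apply_moves:
  moves:
    - [[0, 0.04, 0.03], [0, 0, 0], 0.1]
    - [[0, 0.04, 0.06], [0, 0, 0], 0.1]
    - [[0, 0.04, 0.06], [0, 0, 0], 0.1]
    - [[0, 0.04, 0.06], [0, 0, 0], 0.5]
    - [[0, 0.04, 0.05], [0, 0, 0], 0.7]
    - [[0, 0.04, 0.05], [0, 0, 0], 0.8]
    - [[0, 0.04, 0], [0, 0, 0], 0.9]
    - [[0, 0, -0.5], [0, 0, 0], 1]
    - [[0, 0, -2], [0, 0, 0], 1]
    - [[0, 0, -4], [0, 0, 0], 1]
    - [[0, 0, -6], [0, 0, 0], 1]
    - [[0, 0, -6.5], [0, 0, 0], 1]
    - [[0, 0, -6.5], [0, 0, 0], 1]
    - [[0, 0, -6.5], [0, 0, 0], 1]

```text
t: 44.05
eef_pos: [0.4471, 0.2287, 0.2888]
tool_rot: [0.001, 0.997, -0.071, -0.001]
contact_force: [-0.8, 0.9, -0.4]
gripper_width: 1.001
```

```bash
python3 plates.py wrist .070 d3; python3 plates.py top .012 t11;python3 - <<'E'
from tgt import *
print(W([-.229,0,0]))
c,Rc,e=cam("scene"); x=cv2.resize(c["color"][170:300,230:430,::-1],None,fx=4,fy=4,interpolation=cv2.INTER_CUBIC); cv2.imwrite("pics/s11.png",x)
E
```

```text
x 0.4485 y 0.2299 th 81.9 inset 0.0100 iou 0.91 edge 0 area 3983 px [260. 172.]
x 0.4535 y 0.2158 th 169.6 inset 0.0115 iou 0.34 edge 0 area 101 px [207. 213.]
[0.44822803 0.22918538 0.        ]
```

View pics/d3.png

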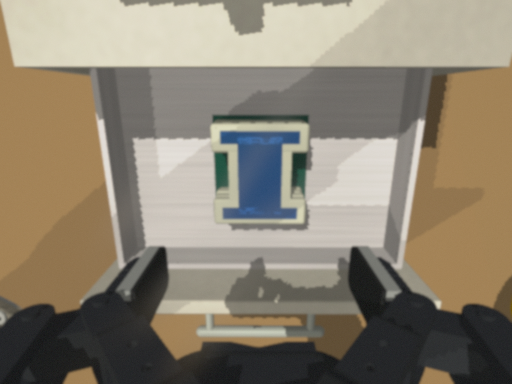

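View pics/t11.png

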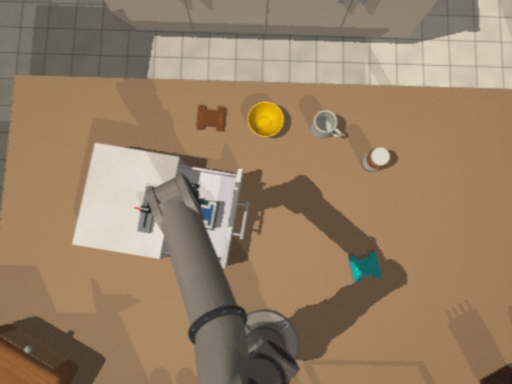

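View pics/s11.png

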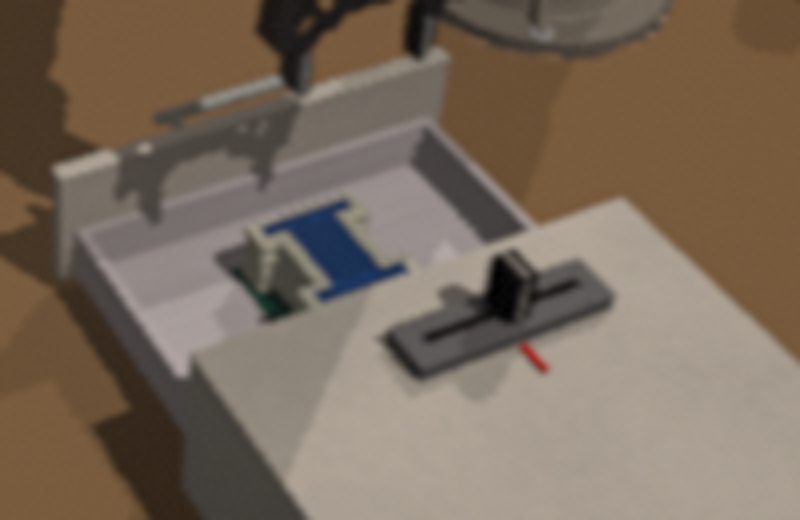

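All four plates are stacked square, with none left on the counter; the slider is still in line. Now the handle.

Run:
```python
from tgt import *
rows([(W([-.385,0,.24]),WP[2])])
```

```text
t 44.2 pos [0.4474 0.2287 0.2888] psi -8.11 w 1.006 F [-0.1  0.4 -0.8] q7 -0.63
[0.04, 6.21, 1.97] [0.0, 0.02, -9.0]
```

>>> apply_moves:
  moves:
    - [[0, 1, 0], [0, 0, -1], 0.5]
    - [[0, 2, 0], [0, 0, -2], 0]
    - [[0, 3, 0], [0, 0, -3], -0.35]
    - [[0, 4, 0], [0, 0, -4], -0.35]
    - [[0, 5, 0], [0, 0, -5], -0.35]
    - [[0.04, 6, 0.5], [0, 0, -6], -0.35]
    - [[0.04, 6.21, 1], [0, 0, -7], -0.35]
    - [[0.04, 6.21, 1.5], [0, 0, -8], -0.35]
    - [[0.04, 6.21, 1.97], [0, 0, -9], -0.35]
    - [[0.04, 6.21, 1.97], [0, 0, -9], -0.35]
    - [[0.04, 6.21, 1.97], [0, 0, -9], -0.35]

```text
t: 45.58
eef_pos: [0.427, 0.0752, 0.2409]
tool_rot: [-0.0, 0.757, 0.654, -0.0]
contact_force: [-0.7, -0.3, 0.6]
gripper_width: 0.325
```

Run:
```python
from tgt import *
rows([(W([-.385,0,.155]),WP[2])])
c,Rc,e=cam("wrist"); cv2.imwrite("pics/h2.png",c["color"][:,:,::-1])
```

```text
t 45.58 pos [0.427  0.0752 0.2409] psi 81.68 w 0.325 F [-0.7 -0.3  0.6] q7 1.18
[-0.02, -0.03, 3.44] [-0.0, 0.0, -0.02]
```

View pics/h2.png

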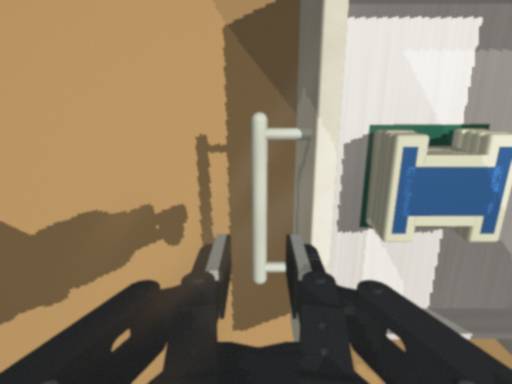

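The bar (col 259) is centred and the pile looks flush. I pinch the bar and push gently.

>>> apply_moves:
  moves:
    - [[0, 0, 1.5], [0, 0, 0], -0.35]
    - [[0, 0, 2.6], [0, 0, 0], -0.35]
    - [[0, 0, 3.4], [0, 0, 0], -0.35]
    - [[0, 0, 3.4], [0, 0, 0], -0.35]
    - [[0, 0, 3.4], [0, 0, 0], -0.7]
    - [[0, 0, 3.4], [0, 0, 0], -1]
    - [[0, 0, 3.4], [0, 0, 0], -1]
    - [[0, 0, 3.4], [0, 0, 0], -1]
  force: 40

```text
t: 46.62
eef_pos: [0.4276, 0.0755, 0.1568]
tool_rot: [0.0, 0.755, 0.655, 0.001]
contact_force: [-1.8, 0.3, 7.2]
gripper_width: 0.11
```

>>> apply_moves:
  moves:
    - [[0.05, 0, 0], [0, 0, 0], -1]
    - [[0.15, 0, 0], [0, 0, 0], -1]
    - [[0.3, 0, 0], [0, 0, 0], -1]
    - [[0.5, 0, 0], [0, 0, 0], -1]
    - [[0.75, 0, 0], [0, 0, 0], -1]
    - [[1.05, 0, 0], [0, 0, 0], -1]
    - [[1.4, 0, 0], [0, 0, 0], -1]
    - [[1.8, 0, 0], [0, 0, 0], -1]
    - [[2.2, 0, 0], [0, 0, 0], -1]
    - [[2.6, 0, 0], [0, 0, 0], -1]
    - [[3, 0, 0], [0, 0, 0], -1]
    - [[3.4, 0, 0], [0, 0, 0], -1]
    - [[3.75, 0, 0], [0, 0, 0], -1]
    - [[4.05, 0, 0], [0, 0, 0], -1]
    - [[4.3, 0, 0], [0, 0, 0], -1]
    - [[4.5, 0, 0], [0, 0, 0], -1]
    - [[4.6, 0, 0], [0, 0, 0], -1]
    - [[4.6, 0, 0], [0, 0, 0], -1]

```text
t: 48.88
eef_pos: [0.4439, 0.1897, 0.1569]
tool_rot: [0.0, 0.755, 0.655, 0.001]
contact_force: [-0.5, -0.0, 5.1]
gripper_width: 0.109
```

Run:
```python
from tgt import *
rows([(W([-.185,0,.155]),WP[2])]); print(inv(get_obs()["eef_pos"]))
c,Rc,e=cam("wrist"); cv2.imwrite("pics/h3.png",c["color"][:,:,::-1])
```

```text
t 48.88 pos [0.4439 0.1897 0.1569] psi 81.89 w 0.109 F [-0.5 -0.   5.1] q7 1.06
[3.35, -0.05, 0.08] [0.01, -0.01, -0.0]
[[-0.26874583 -0.00131634]]
```

View pics/h3.png

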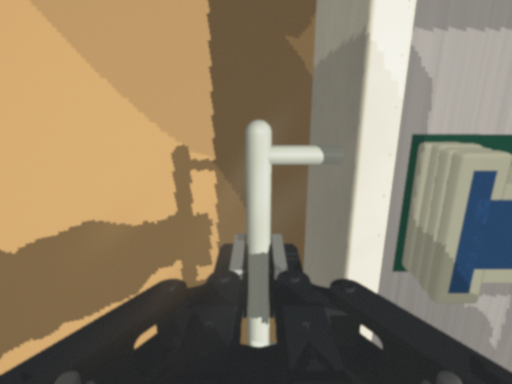

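>>> apply_moves:
  moves:
    - [[0.05, 0, 0], [0, 0, 0], -1]
    - [[0.15, 0, 0], [0, 0, 0], -1]
    - [[0.3, 0, 0], [0, 0, 0], -1]
    - [[0.5, 0, 0], [0, 0, 0], -1]
    - [[0.75, 0, 0], [0, 0, 0], -1]
    - [[1.05, 0, 0], [0, 0, 0], -1]
    - [[1.4, 0, 0], [0, 0, 0], -1]
    - [[1.75, 0, 0], [0, 0, 0], -1]
    - [[2.1, 0, 0], [0, 0, 0], -1]
    - [[2.4, 0, 0], [0, 0, 0], -1]
    - [[2.65, 0, 0], [0, 0, 0], -1]
    - [[2.87, 0, 0], [0, 0, 0], -1]
    - [[3.05, 0, 0], [0, 0, 0], -1]
    - [[3.18, 0, 0], [0, 0, 0], -1]
    - [[3.27, 0, 0], [0, 0, 0], -1]
    - [[3.33, 0, 0], [0, 0, 0], -1]
    - [[3.38, 0, 0], [0, 0, 0], -1]
    - [[3.42, 0, 0], [0, 0, 0], -1]
    - [[3.42, 0, 0], [0, 0, 0], -1]

```text
t: 51.3
eef_pos: [0.4559, 0.2729, 0.1569]
tool_rot: [0.0, 0.756, 0.655, 0.0]
contact_force: [-0.9, -3.9, 6.7]
gripper_width: 0.109
```

Run:
```python
from tgt import *
rows([]); print(inv(get_obs()["eef_pos"]))
```

```text
t 51.3 pos [0.4559 0.2729 0.1569] psi 81.83 w 0.109 F [-0.9 -3.9  6.7] q7 0.93
[[-0.18462006 -0.00138406]]
```

>>> apply_moves:
  moves:
    - [[0.04, 0, 0], [0, 0, 0], -1]
    - [[0.08, 0, 0], [0, 0, 0], -1]
    - [[0.08, 0, 0], [0, 0, 0], -1]

```text
t: 51.68
eef_pos: [0.4559, 0.2731, 0.1569]
tool_rot: [0.001, 0.756, 0.655, -0.001]
contact_force: [-2.5, -8.8, 11.5]
gripper_width: 0.107
```

It is against the stop: the force rises and it no longer moves. I relax, open and retreat.

>>> apply_moves:
  moves:
    - [[-0.08, 0, 0], [0, 0, 0], -0.6]
    - [[-0.08, 0, 0], [0, 0, 0], -0.35]
    - [[-0.08, 0, 0], [0, 0, 0], -0.35]
    - [[-0.08, 0, 0], [0, 0, 0], -0.35]
    - [[-0.08, 0, -1], [0, 0, 0], -0.35]
    - [[-0.08, 0, -3], [0, 0, 0], -0.35]
    - [[-0.08, 0, -5], [0, 0, 0], 0]
    - [[-0.08, 0, -6], [0, 0, 0], 0]
    - [[-4, 0, -6], [0, 0, 0], 0]
    - [[-4, 0, -6], [0, 0, 0], 0]
    - [[-4, 0, -6], [0, 0, 0], 0]
    - [[-4, 0, -6], [0, 0, 0], 0]

```text
t: 53.18
eef_pos: [0.4415, 0.1776, 0.306]
tool_rot: [-0.0, 0.755, 0.656, 0.0]
contact_force: [-0.8, -0.2, -0.4]
gripper_width: 0.499
```

Run:
```python
from tgt import *
rows([])
c,Rc,e=cam("wrist"); cv2.imwrite("pics/f_w.png",c["color"][:,:,::-1])
c,Rc,e=cam("top"); x=cv2.resize(c["color"][100:280,50:290,::-1],None,fx=3.3,fy=3.3,interpolation=cv2.INTER_CUBIC); cv2.imwrite("pics/f_t.png",x)
c,Rc,e=cam("scene"); x=cv2.resize(c["color"][200:370,250:470,::-1],None,fx=3.5,fy=3.5,interpolation=cv2.INTER_CUBIC); cv2.imwrite("pics/f_s.png",x)
```

```text
t 53.17 pos [0.4415 0.1776 0.306 ] psi 81.92 w 0.499 F [-0.8 -0.2 -0.4] q7 0.98
```

View pics/f_t.png

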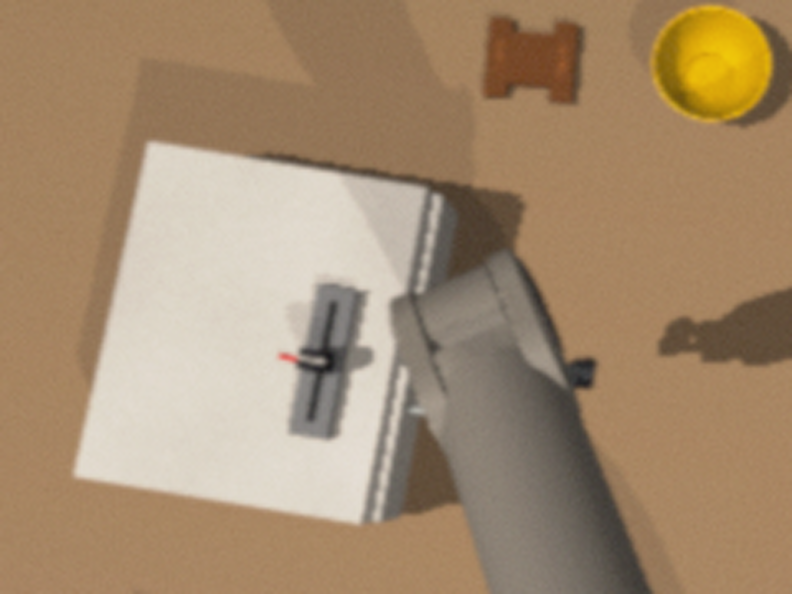

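View pics/f_s.png

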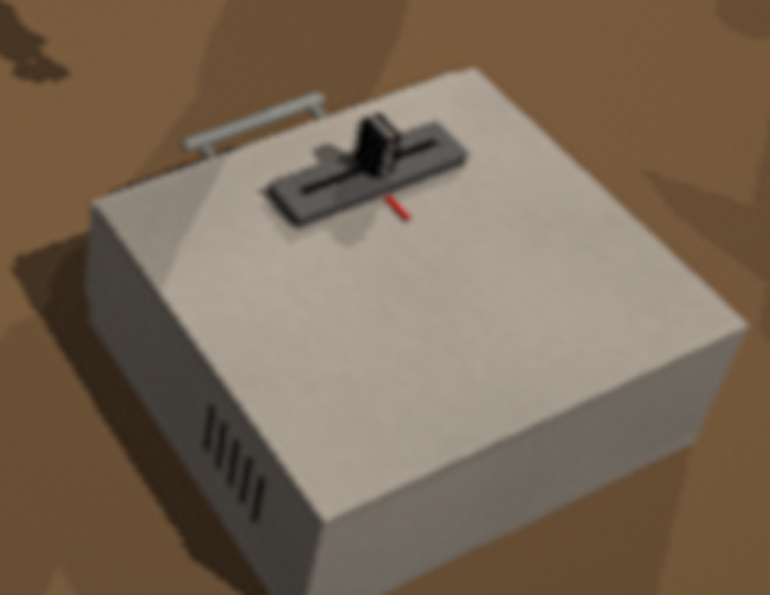

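View pics/f_w.png

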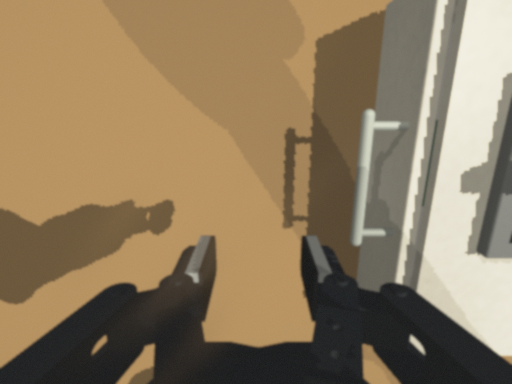

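The drawer is shut, the slider is in line with the mark, and the robot is clear. I hand in.

```bash
python3 -c "
from station import *
print(hand_in())"
```

```text
the job is handed in; nothing more can be done
None
```

The job is done and handed in at about 53 s of the 210 s allowed; the hand-in reports no verdict.

I slid the heat slider to the red mark and pulled the drawer to its stop. I stacked the four white/blue plates on the mat and pushed the drawer shut. The turquoise and brown look-alikes were not touched.

**Last checks:**
- **Slider:** the white line was within about 1 mm of the mark when I set it, and still looked in line in the last pictures.
- **Pile:** with the drawer open, each plate as placed read within about 2.5 mm of the mat centre and about 1° of square. It still looked flush part-way through the push. I could not see it once the drawer was shut.
- **Drawer:** it was back where I first gripped it, to about 1 mm, and resistance rose with no further movement, so I took it as fully shut.
- **Robot:** the gripper is clear, with no contact force.
- **Mug, jar and bowl:** I saw no shift in the top view before the push, but did not measure it. The last close-ups show only the bowl.

**One disagreement:** the cameras differed by up to about 4 mm on plate positions, and I used the wrist camera's values. The knock that might have moved a plate did not show.

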